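# Pin the drying rack and lean the painted panels on it

## Task

Set up the drying rack: with the panels still lying on the bench, pull the red dust cap out of the bore of the pin block and put it in the steel dish, crank the board up until the cross-hole hidden in its shaft comes under the bore, and push the yellow-headed pin through until its head sits on the block, so the board is locked at its slope. Then lean every painted panel that is there on the board, side by side, each with a short edge down on the orange ledge and its back flat on the board, and leave the locomotive, jar and spray can where they are.

Things in the scene. Friction and masses are not known exactly. Their poses are not given: they have to be found in the camera images.
- rack: tilting drying rack, fixed: grey foot plate, two blue blocks carrying a level shaft. Origin on the bench under the shaft's middle; y along the shaft, x away from the robot, z up. Shaft axis 55 mm above the origin. Taller block (56 x 50 mm, 98 mm high, 225 mm along +y) is the pin block; the shaft, 36 mm thick in it, has a hidden 12.4 mm cross-hole there. The other block is 80 mm high.
- bore (a point): mouth of the upright 12 mm bore, 24 mm long, in the pin block's top; axes as the rack's. With the cross-hole out of line a pin in it stands on the shaft, shoulder 58 mm above the mouth. Once the hole is upright within about 5 degrees it falls until the shoulder is 14 mm above the mouth, and holds the shaft. The last 14 mm is snug: push with 6 to 8 N; it then stays down.
- board (a joint): tilt of the board (rad): 0 level, up to 1.15; grows as the board's far edge rises, its orange ledge lowest and nearest the robot. Board, shaft and crank turn as one piece. Starts at 0 to 0.15; friction (0.3 N m) holds it wherever it is left. The cross-hole comes upright at a tilt between 0.58 and 0.86, different at every start and not to be seen.
- foot (a point): on the board's face at the foot of the orange ledge, mid-width. Axes turn with the board: x up the slope, y along the ledge, z out of the face. The board is 380 mm wide (190 to each side) and runs 97 mm up from the ledge; the ledge stands 16 mm out of the face, 10 mm thick. The shaft's axis is 12 mm up the slope from this point and 18 mm behind the face.
- handle (a point): middle of the crank's red handle: round bar 14 mm thick, 60 mm long, parallel to the shaft, 90 mm from the shaft's axis, 312 mm along +y from the rack's origin. With the board level it stands 1.10 rad above level, beyond the shaft; it swings up and towards the robot as the board tilts up. Axes as at foot. A dark crank arm joins it 34 mm towards the block.
- pin: the locking pin: steel, 10 mm thick with a tapered tip, and a yellow round head 22 mm wide and 22 mm high; 105 mm long in all. Origin at the tip, z along the pin to the head. It starts upright in a wooden holder, its head's underside 93 mm above the bench.
- shoulder (a point): centre of the underside of the pin's yellow head, 83 mm above its tip; rests on the pin block's top (meets bore) when the pin is fully home.
- cap: red plastic dust cap: round head 26 mm wide and 20 mm high on a 10 mm stem 12 mm long; starts loosely plugged in the bore, its head on the pin block's top, and must come out before the pin goes in. Origin at the stem's tip, z towards the head.
- cap_mid (a point): middle of the dust cap's head, 22 mm from the stem's tip; 108 mm above the bench while it plugs the bore.
- dish: round steel dish, 90 mm across the rim, 30 mm high, fixed to the bench; the cap goes in it. Origin under its middle.
- holder: wooden block 50 x 50 x 45 mm, fixed to the bench, with an upright 12 mm hole 35 mm deep in which the pin stands at the start. Origin under its middle.
- loco: model steam locomotive, 180 mm long along its y, 105 mm high; stands behind the rack and is to be left alone. Origin under its middle.
- jar: amber glass jar, 72 mm across, 90 mm high; to be left alone. Origin under its middle.
- spray: white spray can, 56 mm across, 170 mm high; to be left alone. Origin under its middle.
- panel1: side panel of a model tank, dark red: flat plate 80 x 48 x 10 mm (its x, y, z), 70 to 140 g, both faces alike. Origin at the plate's centre. Starts lying flat on the bench in front of the rack; it can be gripped across its 48 mm width. Two to four panels are there.
- panel2: side panel of a model tank, cream: flat plate 80 x 48 x 10 mm (its x, y, z), 70 to 140 g, both faces alike. Origin at the plate's centre. Starts lying flat on the bench in front of the rack; it can be gripped across its 48 mm width. Two to four panels are there.
- panel3: side panel of a model tank, blue: flat plate 80 x 48 x 10 mm (its x, y, z), 70 to 140 g, both faces alike. Origin at the plate's centre. Starts lying flat on the bench in front of the rack; it can be gripped across its 48 mm width. Two to four panels are there.
- panel4: side panel of a model tank, orange: flat plate 80 x 48 x 10 mm (its x, y, z), 70 to 140 g, both faces alike. Origin at the plate's centre. Starts lying flat on the bench in front of the rack; it can be gripped across its 48 mm width. Two to four panels are there.
Not all that is in view belongs to the job. Of the things that look like the panel1, take the one that is farthest from the robot's base at the start.

How it is judged:
By the outcome, as a careful person would: the job done as asked, in the order asked, and still so for the second after the job is handed in, with the robot touching nothing.
Of panel1, panel2, panel3, panel4 only 2 to 4 are there at a start; the rules pass over those that are not, and their reading is None.
At some moment in a run one of panel1, panel2, panel3, panel4 may be knocked a few centimetres aside while the robot is not near it.
It also fails if it takes over 210 s, if anything falls off the work surface, if the arm or the gripper's body presses on something with over 40 N, if the wrist force passes 120 N, or if a joint passes its speed limit or range.

## Robot

A 7-joint arm with a two-finger parallel gripper is mounted at the origin on the work surface. World frame = base frame: x ahead of the robot, y to its left, z up, the work surface at z = 0. Lengths are in m, angles in rad, forces in N, time in s.
With the tool pointing down it reaches from about 0.35 to 0.9 m from the base axis. Payload 8.1 kg.
Tool frame: the origin (TCP) lies on the centre line of the jaws, within the pads' length; the fingertips stand ctrl.tips_ahead ahead of it and the grasp point (between the pads) lies 2 mm behind it (ctrl.tips_ahead is the distance from the TCP to the fingertips, in m); y points along the fingers, z is the direction in which the jaws open and shut, and the axes are right-handed (so a half turn about y gives the same grasp; the last joint's range is limited). The gripper opens to 92 mm and grips with 3 to 60 N. Pads are 19 mm wide; open, the fingers measure 130 mm over their backs; the gripper's body (75 mm by 190 mm) begins 47 mm behind the grasp point.
Start: joints at [-1.28, 0.434, 0.025, 1.573, -0.012, 1.134, -0.075], TCP at [0.24, 0.577, 0.244] pointing down, gripper open.
Joint ranges: [-2.62, 2.62], [-0.44, 2.09], [-1.27, 1.32], [0.08, 2.57], [-1.32, 4.46], [0.12, 2], [-2.74, 2.74]. Speed limits (rad/s): [2.22, 2.22, 3.01, 3.01, 3.14, 3.14, 3.14].

## Interface

Orientations are given as a 3x3 rotation matrix whose columns are the frame's x, y, z axes.
In Python, from plant import ctrl gives the robot as it stands.
- The arm moves only by the shell command python3 -m crank 'ROWS' [FORCE]. ROWS is JSON, a list that holds one entry, the list of rows, each a list of 5 numbers: the finger opening in mm, from 0 to 91.8, then the shift along the tool's x, y, z in mm, then the turn about the tool's y in degrees. In form: [[[gripper, dx, dy, dz, roll], ...]]. A call has 1 to 5 rows; each row shifts and turns the commanded pose from where the row before left it, along the tool's axes as they then stand; what a row does not reach is not made up. A row lasts 1/8 s, in which the tool goes at most 62.5 mm and 10.7 degrees, less where a joint would pass 70% of its speed; a pose out of reach is approached as far as the arm can. A call is refused whole if a number of a shift passes 62.5 or a number of a turn 10.7, either way. A call with a gripper value outside its range is refused whole. The fingers move at their own pace and stop on an object; FORCE is the grip in N (left out, the last holds). Time passes only in rows, so rows that do not move let the fingers close. It gives the time, the measured TCP pose, the force and the opening at its end, in the units of the state.
- ctrl.observe(): the state, without advancing time (a new reading comes with each control period).
- ctrl.read_camera(name): name is "scene" or "top"; returns the picture (400x640x3 uint8, red, green, blue); there is no depth.
- ctrl.camera_params(name): a dict with "intrinsics" (3x3 intrinsics, pixels), "dist_coeffs" ([k1, k2, p1, p2, k3] as OpenCV has them; the pictures are not rectified), "R" (3x3) and "t" (3): a world point X has camera coordinates R X + t. Camera axes: x right, y down, z forward; pixel columns grow to the right and rows downward; lengths in m; the calibration is good to about 2 mm. A picture is of the moment at which its call begins. camera_params takes no time and is no camera call.
- ctrl.hand_in(): hands the job in, once; it reports no verdict.
The state is a dict: "clock": time; "joints": joint angles; "dq": joint speeds; "tau": joint torques, N m; "ee_pos": TCP position; "ee_rot": TCP orientation; "ft_force": force on the tool from outside, world axes, zero at the start; "torque": the same for the moment, N m; "grip_width": finger opening in m.
Only numpy, scipy, OpenCV 4.12 (cv2) and the standard library are available. Lean on these libraries where they do the work, as an engineer would, in place of code of your own. Each camera call takes 0.05 s, during which the arm holds its last target. There are 200 camera calls.

## Working session

There is one attempt and no reset: what is moved stays moved. The work goes in short steps, Python scripts to look and compute and a shell command to move; the robot and the scene stay as the last step left them, time stands still between calls to the robot, and variables do not carry over. Pictures are saved under pics/ and viewed, about 12 in all and at most 16, crops included, and the job is handed in when it is done.

```bash
ls; mkdir -p pics; python3 - <<'E'
from plant import ctrl
import cv2
s=ctrl.observe(); print({k:(v if not hasattr(v,'round') else v) for k,v in s.items()}); print(ctrl.tips_ahead)
for n in("scene","top"):
    im=ctrl.read_camera(n); cv2.imwrite(f"pics/{n}0.png",im[:,:,::-1]); print(n,ctrl.camera_params(n))
E
```

```text
pics
{'clock': 0.0, 'joints': array([-1.27959464,  0.43522479,  0.02501435,  1.57408068, -0.01159392,
        1.13399843, -0.07511897]), 'dq': array([ 5.35358492e-04,  1.61617674e-04,  1.37150505e-03, -4.73130526e-04,
        4.80945873e-04, -6.93577029e-05,  1.73273479e-03]), 'tau': array([-2.75821858e-04, -6.67837715e+01,  9.85347815e-01, -3.14459610e+01,
       -6.02701795e-02,  4.30687715e-02,  1.81252694e-04]), 'ee_pos': array([0.23970497, 0.57669036, 0.24295066]), 'ee_rot': array([[ 9.23409641e-01, -4.45256701e-04,  3.83815628e-01],
       [-3.83815850e-01, -1.50167612e-03,  9.23408435e-01],
       [ 1.65212969e-04, -9.99998773e-01, -1.55755879e-03]]), 'ft_force': array([ 0.5160689 ,  0.27754929, -0.11922867]), 'torque': array([ 0.02330291,  0.03336372, -0.05791934]), 'grip_width': 0.09145893060817945}
0.017
scene {'intrinsics': array([[414.89866178,   0.        , 319.48117181],
       [  0.        , 414.89866178, 200.9575839 ],
       [  0.        ,   0.        ,   1.        ]]), 'dist_coeffs': array([0.0151496, 0.       , 0.       , 0.       , 0.       ]), 'R': array([[-0.41023297,  0.91195496, -0.00686003],
       [ 0.73427395,  0.32582519, -0.59554993],
       [-0.54087954, -0.24935136, -0.803289  ]]), 't': array([ 0.21019765, -0.3213924 ,  1.36159811])}
top {'intrinsics': array([[430.28566742,   0.        , 310.64879798],
       [  0.        , 430.28566742, 195.36311175],
       [  0.        ,   0.        ,   1.        ]]), 'dist_coeffs': array([0.02891768, 0.        , 0.        , 0.        , 0.        ]), 'R': array([[-0.04229956, -0.99909265, -0.00496146],
       [-0.97680212,  0.0423982 , -0.20990476],
       [ 0.20992466, -0.00403251, -0.97770925]]), 't': array([0.01440119, 0.54491517, 1.13993149])}
```

View pics/scene0.png

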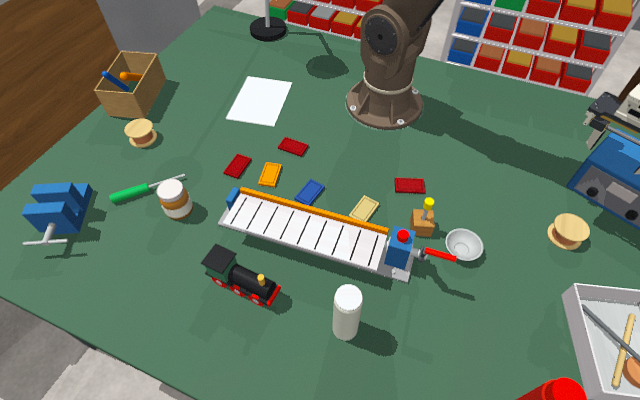

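View pics/top0.png

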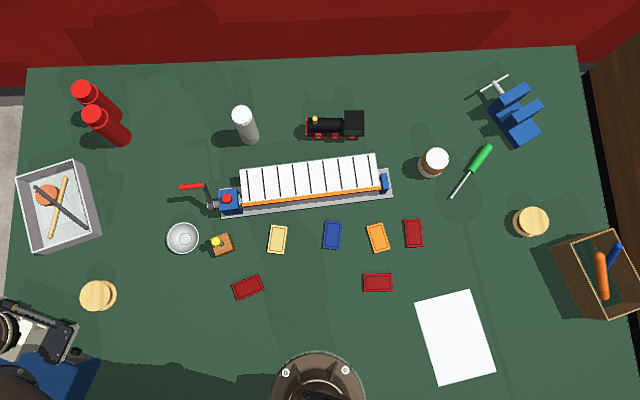

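The scene view shows the rack across the middle, with the cap (403,236), the handle (440,254), and the pin and dish to its right. The top view shows red panels at (413,233), (377,283) and (247,287), cream at (277,239), blue at (332,235) and orange at (378,237). I'll measure these now.

```bash
cat > h.py <<'E'
import numpy as np, cv2
from plant import ctrl
P={n:ctrl.camera_params(n) for n in("scene","top")}
def ray(n,uv):
    p=P[n]; q=cv2.undistortPoints(np.float64(uv).reshape(-1,1,2),p["intrinsics"],p["dist_coeffs"]).reshape(-1,2)
    d=np.c_[q,np.ones(len(q))]@p["R"]; return -p["R"].T@p["t"],d
def cast(n,uv,z):
    c,d=ray(n,uv); return c+d*((z-c[2])/d[:,2])[:,None]
def tri(a,b):  # scene px, top px
    c1,d1=ray("scene",a); c2,d2=ray("top",b); d1=d1[0]/np.linalg.norm(d1);d2=d2[0]/np.linalg.norm(d2)
    s=np.linalg.lstsq(np.c_[d1,-d2],c2-c1,rcond=None)[0]; A=c1+s[0]*d1;B=c2+s[1]*d2
    return (A+B)/2, np.linalg.norm(A-B)
def proj(n,X):
    p=P[n]; return cv2.projectPoints(np.float64(X).reshape(-1,1,3),cv2.Rodrigues(p["R"])[0],p["t"],p["intrinsics"],p["dist_coeffs"])[0].reshape(-1,2)
HSV={"red":[((0,150,50),(6,255,255)),((172,150,50),(180,255,255))],"yellow":[((24,170,120),(34,255,255))],"orange":[((10,170,120),(22,255,255))],
"blue":[((105,120,50),(125,255,255))],"cream":[((18,40,140),(32,150,255))],"white":[((0,0,200),(180,35,255))]}
def blobs(im,c,amin=30):
    hsv=cv2.cvtColor(im,cv2.COLOR_RGB2HSV); m=sum(cv2.inRange(hsv,np.array(a),np.array(b)) for a,b in HSV[c])
    return [k for k in cv2.findContours(m.astype(np.uint8),cv2.RETR_EXTERNAL,cv2.CHAIN_APPROX_NONE)[0] if cv2.contourArea(k)>amin]
def cen(k):
    m=cv2.moments(k); return m["m10"]/m["m00"],m["m01"]/m["m00"]
def panel(n,k,z=.01):
    X=cast(n,k.reshape(-1,2),z); r=cv2.minAreaRect(np.float32(X[:,:2]*1000)); b=cv2.boxPoints(r)
    e=max((b[1]-b[0],b[2]-b[1]),key=np.linalg.norm); return np.round(r[0],1),np.round(sorted(r[1]),1),round(np.degrees(np.arctan2(e[1],e[0]))%180,1)
def shot(n): return ctrl.read_camera(n)
E
python3 - <<'E'
from h import *
I={n:cv2.imread(f"pics/{n}0.png")[:,:,::-1].copy() for n in P}
for c in HSV:
  if c=="white": continue
  for n in P:
    for k in blobs(I[n],c):
      p=cen(k)
      print(c,n,np.round(p),int(cv2.contourArea(k)),*panel(n,k))
for n,(x,y,w,h) in {"top":(170,170,110,100),"scene":(370,180,130,100)}.items():
  cv2.imwrite(f"pics/c_{n}.png",cv2.resize(I[n][y:y+h,x:x+w,::-1],None,fx=5,fy=5,interpolation=cv2.INTER_CUBIC))
a,b=[cv2.imread(f"pics/c_{n}.png") for n in P]
w=max(a.shape[1],b.shape[1]); pad=lambda i:cv2.copyMakeBorder(i,0,0,0,w-i.shape[1],cv2.BORDER_CONSTANT)
cv2.imwrite("pics/c1.png",cv2.resize(np.vstack([pad(a),pad(b)]),None,fx=.6,fy=.6,interpolation=cv2.INTER_AREA))
E
```

```text
red scene [557. 391.] 952 [694.5 582.1] [ 40.6 136.1] 114.6
red scene [255. 299.] 51 [770.6 -42.5] [17.4 43.1] 70.4
red scene [273. 295.] 87 [745.4 -11.4] [11.5 55.5] 177.6
red scene [237. 289.] 46 [768.5 -93.3] [16.  41.1] 70.7
red scene [440. 254.] 172 [484.5 310.6] [19.7 76.3] 95.1
red scene [402. 236.] 104 [471.8 211.1] [27.5 36.6] 17.0
red scene [409. 185.] 391 [306.9 178.6] [52.4 80.2] 111.0
red scene [237. 166.] 351 [ 436.5 -292.6] [50.1 83.2] 0.7
red scene [293. 146.] 313 [ 303.6 -181.1] [52.6 82. ] 87.8
red scene [559.  78.] 717 [-371.5  506.8] [145.4 187.3] 89.2
red scene [514.  69.] 287 [-371.3  361.8] [ 86.9 144.9] 0.0
red scene [487.  63.] 261 [-370.3  266.2] [ 84.  145.5] 179.8
red scene [575.  49.] 889 [-584.1  542.5] [199.5 215.8] 89.5
red scene [527.  40.] 352 [-582.5  377.9] [ 98.1 194. ] 179.3
red scene [498.  33.] 328 [-583.4  268.2] [ 96.3 194.5] 0.0
red scene [325.  23.] 821 [-372.4 -368.1] [151.  337.8] 90.3
red scene [593.  16.] 1027 [-835.3  589.4] [212.7 257.4] 90.9
red scene [543.   8.] 409 [-803.   399.1] [117.4 150.2] 179.8
red scene [356.   4.] 318 [-502
[... 2315 characters left out ...]
 1912 [ 775.8 -643.8] [153.1 159.4] 29.0
cream scene [619. 367.] 244 [592.7 707.4] [13.  88.9] 169.5
cream scene [629. 328.] 172 [497.3 724.6] [12.4 77.7] 170.0
cream scene [568. 231.] 1090 [286.7 585.1] [ 82.4 121.6] 153.4
cream scene [364. 209.] 409 [433.4  92.4] [48.3 81.6] 170.3
cream scene [140. 132.] 660 [ 439.4 -634.6] [ 83. 131.] 54.5
cream scene [146.  70.] 38 [ 184.2 -823.8] [ 93.8 242.4] 40.1
cream top [ 97. 295.] 899 [300.2 586.8] [ 82.6 100.4] 87.3
cream top [277. 239.] 430 [433.1  91.7] [47.7 79.2] 170.2
cream top [ 53. 222.] 104 [508.5 724. ] [13.5 89.4] 170.2
cream top [531. 221.] 800 [ 453.6 -628.5] [ 81.2 101.8] 106.0
cream top [ 62. 189.] 86 [604.2 707.7] [12.5 80.6] 171.5
```

View pics/c1.png

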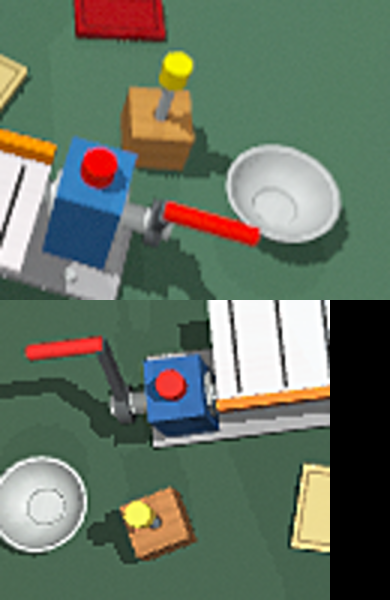

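Red candidates, with distance from the base: top px (413,233) at 525 mm, (377,283) at 352 mm and (247,287) at 352 mm. panel1 is the one at (413,233). I'll confirm it in an enlarged crop and triangulate the cap, pin, handle and dish.

```bash
python3 - <<'E'
from h import *
I={n:cv2.imread(f"pics/{n}0.png")[:,:,::-1].copy() for n in P}
def near(n,c,p): return min(blobs(I[n],c,20),key=lambda k:np.hypot(*(np.array(cen(k))-p)))
def circ(n,k,z): X=cast(n,k.reshape(-1,2),z)[:,:2]*1000; (c,r)=cv2.minEnclosingCircle(np.float32(X)); return np.round(c,1),round(r,1)
for nm,c,a,b in [("cap","red",(402,236),(226,198)),("handle","red",(440,254),(191,186))]:
  ka,kb=near("scene",c,a),near("top",c,b); X,e=tri(cen(ka),cen(kb)); print(nm,X*1000,e*1000)
  for n,k in(("scene",ka),("top",kb)): print(n,cast(n,[cen(k)],X[2])*1000)
# yellow in top: lower threshold
HSV["yellow"]=[((22,150,90),(34,255,255))]
ka,kb=near("scene","yellow",(428,203)),near("top","yellow",(216,241)); print([cen(k) for k in(ka,kb)],[len(k) for k in (ka,kb)]); X,e=tri(cen(ka),cen(kb)); print("pin",X*1000,e*1000)
# dish: grey bright, low saturation, near
for n,p in (("scene",(464,246)),("top",(182,238))):
  hsv=cv2.cvtColor(I[n],cv2.COLOR_RGB2HSV); m=cv2.inRange(hsv,(0,0,90),(180,60,255)); m2=np.zeros_like(m); x,y=p; m2[y-25:y+25,x-28:x+25 if n=="top" else x+28]=255
  k=max(cv2.findContours(m&m2,0,cv2.CHAIN_APPROX_NONE if False else 1)[0],key=cv2.contourArea); print("dish",n,cv2.boundingRect(k),circ(n,cv2.convexHull(k),.03))
# holder: wood
for n,p in (("scene",(424,222)),("top",(221,245))):
  hsv=cv2.cvtColor(I[n],cv2.COLOR_RGB2HSV); x,y=p; print("holder hsv",hsv[y+2,x+3])
k=near("top","blue",(229,202)); print("block",panel("top",k,.098), "cap base circ", circ("top",near("top","red",(226,198)),.118))
k=near("top","orange",(311,196)); 
for z in(.065,.075,.085): print("ledge",panel("top",k,z))
z=I["top"][205:265,340:450,::-1]; cv2.imwrite("pics/p1.png",cv2.resize(z,None,fx=5,fy=5,interpolation=cv2.INTER_CUBIC))
E
```

```text
cap [536.70956672 215.18328047 109.83711603] 0.5870231551271319
scene [[536.60686633 215.46197979 109.83711603]]
top [[536.77902121 214.89536953 109.83711603]]
handle [567.02731827 302.01562804 138.02353822] 0.8086452589001248
scene [[566.88043979 302.40552568 138.02353822]]
top [[567.09873907 301.6075514  138.02353822]]
[(428.1549549549549, 203.1117117117117), (215.94642857142858, 241.30654761904762)] [33, 24]
pin [422.87843178 243.37597575 106.29305948] 0.5144865200323055
dish scene (445, 228, 39, 33) (array([446.1, 354.1]), 46.4)
dish top (166, 222, 33, 32) (array([446.4, 353.7]), 45.8)
holder hsv [ 18 158 213]
holder hsv [ 13 149 217]
block (array([529.5, 208.5]), array([61.8, 70.1]), np.float32(4.8)) cap base circ (array([534.7, 213.3]), 14.5)
ledge (array([541.6, -11.7]), array([  9.5, 387. ]), np.float32(94.8))
ledge (array([539.5, -11.6]), array([  9.4, 383.7]), np.float32(94.8))
ledge (array([537.4, -11.5]), array([  9.3, 380.4]), np.float32(94.8))
```

View pics/p1.png

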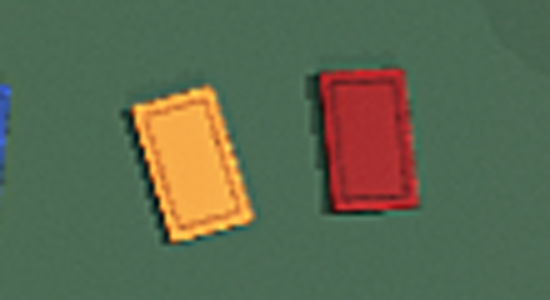

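The crop confirms panel1: the far dark-red plate, right of the orange one. The other two reds are decoys. Rack yaw is about 4.8°, and the heights agree with the stated values. Next is a motion-planning printer, then the first move.

```bash
cat > g.py <<'E'
# usage: g.py x y z yaw (mm, deg): prints roll (deg), then shift dx dy dz (mm) after the roll
import sys,numpy as np
from plant import ctrl
s=ctrl.observe(); R=s["ee_rot"]; p=s["ee_pos"]*1000; yaw=np.degrees(np.arctan2(R[1,0],R[0,0]))
print("t%.2f pos"%s["clock"],np.round(p,1),"yaw %.1f"%yaw,"F",np.round(s["ft_force"],1),"w %.1f"%(s["grip_width"]*1e3),"j7 %.2f"%s["joints"][6])
if len(sys.argv)>4:
    x,y,z,a=map(float,sys.argv[1:5]); c,d=np.cos(np.radians(a)),np.sin(np.radians(a)); D=np.array([x,y,z])-p
    print("roll %.1f  shift %.1f %.1f %.1f"%((yaw-a+180)%360-180,D[0]*c+D[1]*d,-D[2],-D[0]*d+D[1]*c))
E
python3 g.py 537 215 200 -85.2
python3 -m crank '[[[60,0,0,0,10.4],[60,0,0,0,10.4],[60,0,0,0,10.4],[60,0,0,0,10.4],[60,0,0,0,10.4]]]' 10
python3 -m crank '[[[60,0,0,0,10.4],[50,0,0,0,0]]]'
python3 g.py 537 215 200 -85.2
```

```text
t0.10 pos [239.7 576.7 243. ] yaw -22.6 F [ 0.1  0.1 -0.4] w 91.9 j7 -0.08
roll 62.6  shift 385.4 43.0 266.0
clock: 0.72
ee_pos: [0.2397, 0.5769, 0.2433]
ee_rot: [[0.26, -0.0, 0.966], [-0.966, -0.001, 0.26], [0.001, -1.0, -0.001]]
ft_force: [-0.0, 0.1, -0.3]
grip_width: 0.0603
clock: 0.98
ee_pos: [0.2396, 0.577, 0.2433]
ee_rot: [[0.089, 0.0, 0.996], [-0.996, -0.001, 0.089], [0.001, -1.0, -0.0]]
ft_force: [-0.4, 0.5, 0.1]
grip_width: 0.0541
t0.97 pos [239.6 577.  243.3] yaw -84.9 F [-0.4  0.5  0.1] w 54.1 j7 -1.06
roll 0.3  shift 385.6 43.3 266.1
```

```bash

python3 -m crank '[[[50,38.5,0,26.6,0],[50,38.5,0,26.6,0],[50,38.5,0,26.6,0],[50,38.5,0,26.6,0],[50,38.5,0,26.6,0]]]' >/dev/null
python3 -m crank '[[[50,38.5,0,26.6,0],[50,38.5,0,26.6,0],[50,38.5,0,26.6,0],[50,38.5,0,26.6,0],[50,38.5,0,26.6,0]]]' >/dev/null
python3 -m crank '[[[50,0,20,0,0],[50,0,23,0,0],[50,0,0,0,0]]]' > /dev/null
python3 g.py 537 215 117.5 -85.2
```

```text
t2.60 pos [537.4 216.4 199.2] yaw -84.8 F [0.6 0.4 0.7] w 50.3 j7 -0.20
roll 0.4  shift 1.4 81.7 -0.6
```

```bash

python3 -m crank '[[[50,1.2,40,0,0],[50,0,25,0,0],[50,0,17,0,0],[50,0,0,0,0]]]' |tail -2
python3 -m crank '[[[18,0,0,0,0],[18,0,0,0,0],[18,0,0,0,0],[18,0,0,0,0],[18,0,0,0,0]]]' 5|tail -2; python3 g.py 537 215 117.5 4.8
python3 -m crank '[[[46,0,0,0,0],[46,0,0,0,0],[46,0,-30,0,0]]]'|tail -2
python3 g.py 537 215 117.5 4.8
```

```text
ft_force: [0.2, 0.5, 0.6]
grip_width: 0.0503
ft_force: [-6.1, -0.4, 6.1]
grip_width: 0.0254
t3.73 pos [537.2 215.9 119.1] yaw -84.9 F [-6.1 -0.4  6.1] w 25.4 j7 -0.16
roll -89.7  shift -0.2 1.6 -0.9
ft_force: [0.2, -0.2, 1.0]
grip_width: 0.0455
t4.10 pos [537.6 215.3 147.4] yaw -85.0 F [ 0.2 -0.2  1. ] w 45.5 j7 -0.18
roll -89.8  shift -0.6 29.9 -0.3
```

```bash

python3 -m crank '[[[46,0,0,0,-10],[46,0,0,0,-10],[46,0,0,0,-10],[46,0,0,0,-10],[46,0,0,0,-10]]]' >/dev/null
python3 -m crank '[[[46,0,0,0,-10],[46,0,0,0,-10],[46,0,0,0,-10],[46,0,0,0,-9.8],[46,0,0,0,0]]]' >/dev/null
python3 -m crank '[[[46,0,20,0,0],[46,0,6.5,0,0],[46,0,0,0,0]]]' |tail -2; python3 g.py 537 215 121 4.8
python3 -m crank '[[[18,0,0,0,0],[18,0,0,0,0],[18,0,0,0,0],[18,0,0,0,0],[18,0,0,0,0]]]' 5|tail -2; python3 g.py 537 215 121 4.8
```

```text
ft_force: [0.2, -0.2, -0.7]
grip_width: 0.0461
t5.72 pos [538.5 215.7 122. ] yaw 4.7 F [ 0.2 -0.2 -0.7] w 46.1 j7 1.16
roll -0.1  shift -1.5 1.0 -0.6
ft_force: [-0.3, -0.4, 4.5]
grip_width: 0.0253
t6.35 pos [538.9 215.8 122.6] yaw 4.8 F [-0.3 -0.4  4.5] w 25.3 j7 1.17
roll 0.0  shift -2.0 1.6 -0.7
```

```bash

python3 -m crank '[[[18,0,0,0,0],[18,0,-30,0,0],[18,0,-40,0,0],[18,0,0,0,10.4],[18,0,0,0,10.4]]]' 20 |tail -2
python3 -m crank '[[[18,0,0,0,10.4],[18,0,0,0,10.4],[18,0,0,0,10.4],[18,0,0,0,10.4],[18,0,0,0,10.4]]]' >/dev/null
python3 -m crank '[[[18,0,0,0,10.4],[18,0,0,0,5.2]]]' |tail -1
python3 g.py 446.3 354 192 -85.2
```

```text
ft_force: [-0.3, 0.2, -0.8]
grip_width: 0.0251
grip_width: 0.0252
t7.85 pos [538.4 215.9 191.9] yaw -83.8 F [ 0.2  0.  -0.2] w 25.2 j7 -0.21
roll 1.4  shift -145.4 -0.1 -80.3
```

```bash

python3 -m crank '[[[18,-36.3,0,-20,1.4],[18,-36.3,0,-20,0],[18,-36.3,0,-20,0],[18,-36.3,0,-20,0],[18,0,0,0,0]]]' |tail -2
python3 g.py 446.3 354 56 -85.2
python3 -m crank '[[[18,0,50,0,0],[18,0,50,0,0],[18,0,36,0,0],[18,0,0,0,0]]]' |tail -2
python3 -m crank '[[[36,0,0,0,0],[36,0,0,0,0],[36,0,-50,0,0],[36,0,-50,0,0],[36,0,-40,0,0]]]' |tail -2
python3 g.py 422.9 243.4 190 -85.2
python3 - <<'E'
from h import *
im=shot("scene"); cv2.imwrite("pics/s2.png",cv2.resize(im[170:290,360:520,::-1],None,fx=4,fy=4,interpolation=cv2.INTER_CUBIC))
E
```

```text
ft_force: [-0.2, -1.2, -0.3]
grip_width: 0.0257
t8.47 pos [442.6 356.4 191.8] yaw -84.6 F [-0.2 -1.2 -0.3] w 25.7 j7 -0.53
roll 0.6  shift 2.7 135.8 3.5
ft_force: [-0.6, -0.1, -0.4]
grip_width: 0.0249
ft_force: [0.1, 0.2, 0.2]
grip_width: 0.0361
t9.60 pos [446.1 353.2 199.9] yaw -85.0 F [0.1 0.2 0.2] w 36.1 j7 -0.53
roll 0.2  shift 107.5 9.9 -32.3
```

View pics/s2.png

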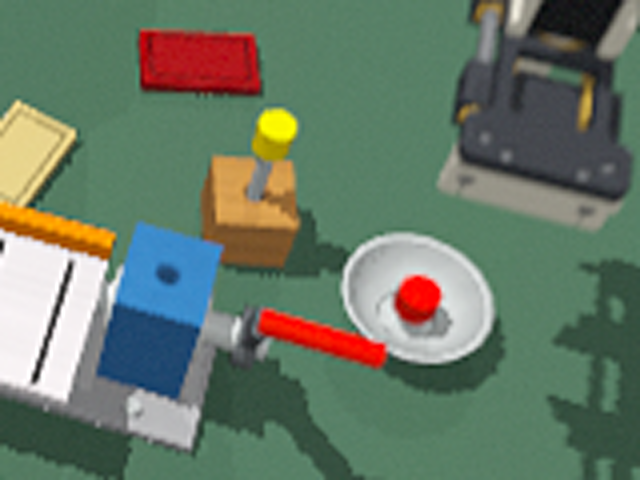

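Scene crop: the cap lies in the dish (scene px 465,245), and the bore shows open and dark at about (402,238). Next I'll measure the bore and go to the pin.

```bash
python3 - <<'E'
from h import *
for n,(x,y) in {"scene":(402,238),"top":(226,200)}.items():
    im=shot(n); g=im[y-8:y+9,x-8:x+9].astype(int).sum(2); 
    m=(g<g.mean()*.55).astype(np.uint8) if 0 else None
    w=np.clip(np.percentile(g[4:13,4:13],50)*.75-g,0,None)[3:14,3:14]; yy,xx=np.mgrid[y-5:y+6,x-5:x+6]
    c=((w*xx).sum()/w.sum(),(w*yy).sum()/w.sum()); print(n,c,(w>0).sum(),cast(n,[c],.098)*1000)
E
python3 -m crank '[[[46,36,0,-10.7,0],[46,36,0,-10.7,0],[46,36,0,-10.7,0],[46,0,0,0,0]]]' |tail -1
python3 g.py 422.9 243.4 108 -85.2
```

```text
scene (np.float64(401.39640768588134), np.float64(238.38847117794487)) 20 [[537.07142801 214.94065671  98.        ]]
top (np.float64(227.3685938354915), np.float64(198.39084442823273)) 13 [[537.8047578  214.88727191  98.        ]]
grip_width: 0.046
t10.25 pos [422.2 239.3 196. ] yaw -85.2 F [-0.7  0.8  0.3] w 46.0 j7 -0.42
roll 0.0  shift -4.0 88.0 1.0
```

```bash

python3 -m crank '[[[46,-3.5,30,0.8,0],[46,0,30,0,0],[46,0,24,0,0],[46,0,0,0,0]]]' |tail -2;python3 g.py 422.9 243.4 108 4.8
python3 -m crank '[[[14,0,0,0,0],[14,0,0,0,0],[14,0,0,0,0],[14,0,0,0,0],[14,0,0,0,0]]]' 5|tail -2; python3 g.py 422.9 243.4 108 4.8
python3 -m crank '[[[40,0,0,0,0],[40,0,0,0,0],[40,0,-30,0,0]]]' |tail -1
python3 -m crank '[[[40,0,0,0,-10],[40,0,0,0,-10],[40,0,0,0,-10],[40,0,0,0,-10],[40,0,0,0,-10]]]' >/dev/null
python3 -m crank '[[[40,0,0,0,-10],[40,0,0,0,-10],[40,0,0,0,-10],[40,0,0,0,-10],[40,0,0,0,0]]]' |tail -1; python3 g.py 422.9 243.4 108 4.8
```

```text
ft_force: [-0.1, -0.2, 0.9]
grip_width: 0.0459
t10.75 pos [422.3 245.9 110.7] yaw -84.9 F [-0.1 -0.2  0.9] w 45.9 j7 -0.36
roll -89.7  shift 0.4 2.7 -2.6
ft_force: [-0.1, 0.8, 6.9]
grip_width: 0.0219
t11.38 pos [423.8 246.3 112.8] yaw -85.0 F [-0.1  0.8  6.9] w 21.9 j7 -0.36
roll -89.8  shift -1.2 4.8 -2.8
grip_width: 0.0396
grip_width: 0.0401
t13.00 pos [423.4 245.7 142.1] yaw 5.0 F [ 0.3 -0.4 -0.2] w 40.1 j7 1.00
roll 0.2  shift -0.7 34.1 -2.3
```

```bash

python3 -m crank '[[[40,0,17,-2.2,0],[40,0,17,0,0],[40,0,0,0,0]]]' |tail -2;python3 g.py 422.9 243.4 108 4.8
python3 -m crank '[[[14,0,0,0,0],[14,0,0,0,0],[14,0,0,0,0],[14,0,0,0,0],[14,0,0,0,0]]]' 5|tail -2; python3 g.py 422.9 243.4 108 4.8
```

```text
ft_force: [0.4, -0.8, 1.1]
grip_width: 0.0401
t13.38 pos [422.9 243.2 107.3] yaw 4.8 F [ 0.4 -0.8  1.1] w 40.1 j7 1.00
roll 0.0  shift 0.0 -0.7 0.2
ft_force: [0.3, 0.9, 5.6]
grip_width: 0.022
t14.00 pos [424.  244.  108.7] yaw 5.0 F [0.3 0.9 5.6] w 22.0 j7 1.00
roll 0.2  shift -1.2 0.7 -0.5
```

```bash

python3 -m crank '[[[14,0,0,0,0],[14,0,-20,0,0],[14,0,-30,0,0],[14,0,-40,0,0],[14,0,-25,0,0]]]' 25|tail -2;python3 g.py 537 215.3 222 4.8
python3 -m crank '[[[14,37,0,-12.7,0],[14,37,0,-12.7,0],[14,37,0,-12.7,0],[14,0,0,0,0],[14,0,0,0,0]]]' |tail -1
python3 g.py 537 215.3 212 4.8;python3 g.py
python3 - <<'E'
from h import *
a=shot("scene")[150:270,340:500]; b=shot("top")[140:260,150:310]
cv2.imwrite("pics/pin.png",cv2.resize(np.hstack([a,b])[:,:,::-1],None,fx=2.5,fy=2.5,interpolation=cv2.INTER_CUBIC))
E
```

```text
ft_force: [-0.2, 0.7, -1.2]
grip_width: 0.0214
t14.62 pos [423.7 243.9 224.8] yaw 5.0 F [-0.2  0.7 -1.2] w 21.4 j7 1.01
roll 0.2  shift 110.5 2.8 -38.0
grip_width: 0.0215
t15.25 pos [536.6 215.7 222.6] yaw 5.0 F [ 0.   0.1 -0.5] w 21.5 j7 1.19
roll 0.2  shift 0.4 10.6 -0.4
t15.25 pos [536.6 215.7 222.6] yaw 5.0 F [ 0.   0.1 -0.5] w 21.5 j7 1.19
```

View pics/pin.png

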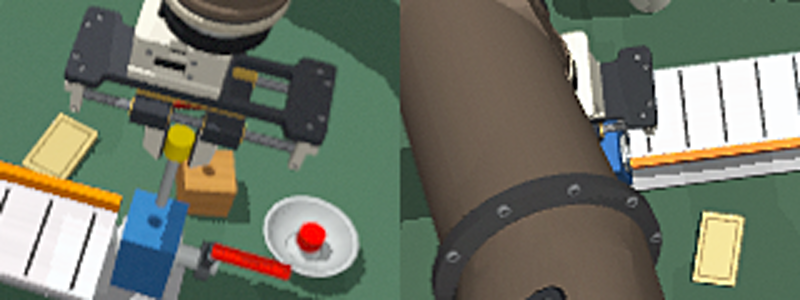

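The pin is held upright just above the bore (crop 155,220), and the cap is still in the dish. I'll lower slowly and watch the force.

```bash

python3 -m crank '[[[14,0,10,0,0],[14,0,10,0,0],[14,0,0,0,0]]]'; python3 g.py
python3 -m crank '[[[14,0.4,5,-0.4,0],[14,0,4,0,0],[14,0,0,0,0]]]' |tail -2; python3 g.py
```

```text
clock: 15.72
ee_pos: [0.5366, 0.2154, 0.202]
ee_rot: [[0.996, -0.002, -0.088], [0.088, -0.001, 0.996], [-0.002, -1.0, -0.001]]
ft_force: [0.5, -0.4, -0.7]
grip_width: 0.0212
t15.72 pos [536.6 215.4 202. ] yaw 5.0 F [ 0.5 -0.4 -0.7] w 21.2 j7 1.19
ft_force: [-0.1, 0.9, -0.9]
grip_width: 0.0214
t16.10 pos [537.8 215.1 193.9] yaw 5.0 F [-0.1  0.9 -0.9] w 21.4 j7 1.19
```

```bash

python3 -m crank '[[[14,0,5,0,0],[14,0,0,0,0]]]' |tail -2; python3 g.py
python3 -m crank '[[[14,0,5,0,0],[14,0,5,0,0],[14,0,0,0,0]]]' |tail -2; python3 g.py
```

```text
ft_force: [0.6, 0.4, -1.2]
grip_width: 0.0211
t16.35 pos [537.7 215.1 188.8] yaw 5.0 F [ 0.6  0.4 -1.2] w 21.1 j7 1.19
ft_force: [-1.4, 0.0, -0.5]
grip_width: 0.0209
t16.73 pos [537.6 215.1 178.7] yaw 5.0 F [-1.4  0.  -0.5] w 20.9 j7 1.19
```

```bash

python3 -m crank '[[[14,0,4,0,0],[14,0,2,0,0],[14,0,0,0,0]]]' |tail -2; python3 g.py
python3 -m crank '[[[40,0,0,0,0],[40,0,0,0,0],[40,0,-35,0,0],[40,0,-30,0,0],[40,0,0,0,0]]]' |tail -2
python3 -m crank '[[[40,0,0,0,10.5],[40,0,0,0,10.5],[40,0,0,0,10.5],[40,0,0,0,10.5],[40,0,0,0,10.5]]]' >/dev/null
python3 -m crank '[[[40,0,0,0,10.5],[40,0,0,0,10.5],[40,0,0,0,10.5],[40,0,0,0,6.2],[40,0,0,0,0]]]' |tail -1;
python3 g.py 567 310 200 -85.2
python3 - <<'E'
from h import *
a=shot("scene"); cv2.imwrite("pics/pin2.png",cv2.resize(a[150:270,340:500,::-1],None,fx=3,fy=3,interpolation=cv2.INTER_CUBIC))
E
```

```text
ft_force: [0.2, -1.0, -1.2]
grip_width: 0.0214
t17.10 pos [537.9 215.2 173.1] yaw 5.0 F [ 0.2 -1.  -1.2] w 21.4 j7 1.19
ft_force: [0.1, -0.3, -0.2]
grip_width: 0.0403
grip_width: 0.0401
t18.98 pos [537.6 215.2 237.5] yaw -85.1 F [0.2 0.5 0.1] w 40.1 j7 -0.25
roll 0.1  shift -92.0 37.5 37.2
```

View pics/pin2.png

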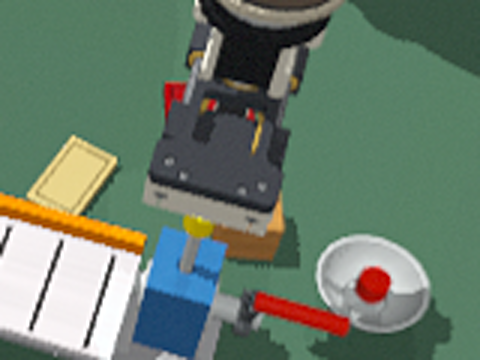

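The pin stands upright in the open bore (crop 190,245). Next I'll take the handle.

```bash

python3 -m crank '[[[40,-31,0,12.4,0],[40,-31,0,12.4,0],[40,-31,0,12.4,0],[40,0,30,0,0],[40,0,0,0,0]]]' |tail -1
python3 g.py 567 311 141 -85.2
python3 -m crank '[[[40,0,30,0,0],[40,0,25,0,0],[40,0,0,0,0]]]' |tail -2
python3 g.py 567 311 141 -85.2
```

```text
grip_width: 0.0398
t19.65 pos [565.7 310.4 205.8] yaw -85.0 F [ 0.3 -0.4 -0.4] w 39.8 j7 -0.34
roll 0.2  shift -0.5 64.8 1.3
ft_force: [-0.1, 0.2, 0.9]
grip_width: 0.0403
t20.02 pos [566.5 310.  152.5] yaw -85.2 F [-0.1  0.2  0.9] w 40.3 j7 -0.33
roll 0.0  shift -1.0 11.5 0.6
```

```bash

python3 -m crank '[[[40,0,8.5,0.6,0],[40,0,3,0,0],[40,0,0,0,0]]]' |tail -2
python3 -m crank '[[[10,0,0,0,0],[10,0,0,0,0],[10,0,0,0,0],[10,0,0,0,0]]]' 8|tail -2
python3 g.py 
python3 -c "
import numpy as np
c=np.array([530.0,302.0])
for k in range(0,24):
  f=1.10+.04+k*.0436
  print(k,round(f-1.1,3),np.round([90*np.cos(f),55+90*np.sin(f)],1),end=' ')
"
```

```text
ft_force: [-0.4, -0.0, 0.2]
grip_width: 0.0404
ft_force: [-2.5, -0.0, 0.8]
grip_width: 0.0132
t20.90 pos [567.1 311.1 141.5] yaw -85.2 F [-2.5 -0.   0.8] w 13.2 j7 -0.33
0 0.04 [ 37.6 136.8] 1 0.084 [ 34.  138.3] 2 0.127 [ 30.3 139.7] 3 0.171 [ 26.6 141. ] 4 0.214 [ 22.8 142.1] 5 0.258 [ 19. 143.] 6 0.302 [ 15.2 143.7] 7 0.345 [ 11.3 144.3] 8 0.389 [  7.4 144.7] 9 0.432 [  3.5 144.9] 10 0.476 [ -0.5 145. ] 11 0.52 [ -4.4 144.9] 12 0.563 [ -8.3 144.6] 13 0.607 [-12.2 144.2] 14 0.65 [-16.1 143.6] 15 0.694 [-19.9 142.8] 16 0.738 [-23.7 141.8] 17 0.781 [-27.5 140.7] 18 0.825 [-31.2 139.4] 19 0.868 [-34.8 138. ] 20 0.912 [-38.4 136.4] 21 0.956 [-41.9 134.6] 22 0.999 [-45.4 132.7] 23 1.043 [-48.7 130.7]
```

```bash
cat > y.py <<'E'
from h import *
HSV["yellow"]=[((22,150,90),(34,255,255))]
E=[proj("scene",[.5373,.2150,z])[0] for z in(.167,.123,.109)]
im=shot("scene"); print("up/down/home px",np.round(E).tolist(),"yellow:",[(np.round(cen(k)).tolist(),int(cv2.contourArea(k))) for k in blobs(im,"yellow",8) if abs(cen(k)[0]-E[0][0])<40 and abs(cen(k)[1]-E[0][1])<60])
E
python3 -m crank '[[[10,0,-2.9,-7.6,0],[10,0,-2.4,-7.5,0],[10,0,-1.6,-7.5,0],[10,0,-1.0,-7.8,0],[10,0,-0.2,-8,0]]]'|tail -2
python3 -m crank '[[[10,0,0,-3.9,0],[10,0,0,0,0]]]'|tail -2
python3 g.py; python3 y.py
```

```text
ft_force: [5.8, -0.2, 4.5]
grip_width: 0.0137
ft_force: [1.5, -0.2, 8.5]
grip_width: 0.0135
t21.77 pos [526.9 307.8 151.7] yaw -85.2 F [ 1.5 -0.2  8.5] w 13.5 j7 -0.36
up/down/home px [[406.0, 222.0], [403.0, 233.0], [402.0, 236.0]] yellow: [([406.0, 224.0], 105)]
```

```bash

python3 -m crank '[[[10,0,-2,-3,0],[10,0,0,0,0]]]'|grep force; python3 y.py
python3 -m crank '[[[10,0,0.3,-3.9,0],[10,0,0,0,0]]]'|grep force; python3 y.py
python3 -m crank '[[[10,0,0.4,-3.9,0],[10,0,0,0,0]]]'|grep force; python3 y.py; python3 g.py
```

```text
ft_force: [1.5, 1.3, 2.0]
up/down/home px [[406.0, 222.0], [403.0, 233.0], [402.0, 236.0]] yellow: [([406.0, 224.0], 105)]
ft_force: [4.0, 0.6, 2.6]
up/down/home px [[406.0, 222.0], [403.0, 233.0], [402.0, 236.0]] yellow: [([406.0, 224.0], 107)]
ft_force: [1.9, 0.7, 4.5]
up/down/home px [[406.0, 222.0], [403.0, 233.0], [402.0, 236.0]] yellow: [([404.0, 232.0], 95)]
t22.73 pos [514.6 306.7 151.3] yaw -85.2 F [2.3 1.4 5.5] w 13.8 j7 -0.37
```

The pin dropped, with its head now at scene px (404,232). I'll centre the play gently before pushing.

```bash

for i in 1; do python3 -m crank '[[[10,0,-0.5,-2,0],[10,0,0,0,0]]]'|grep -E 'force|pos'; 
python3 -m crank '[[[10,0,0.3,-2,0],[10,0,0,0,0]]]'|grep -E 'force|pos'; 
python3 y.py; done
```

```text
ee_pos: [0.5123, 0.3065, 0.1512]
ft_force: [3.1, 2.0, 0.6]
ee_pos: [0.5105, 0.3063, 0.151]
ft_force: [3.3, 3.2, -0.6]
up/down/home px [[406.0, 222.0], [403.0, 233.0], [402.0, 236.0]] yellow: [([403.0, 232.0], 97)]
```

```bash

python3 -m crank '[[[10,0,0.3,-2,0],[10,0,0,0,0]]]'|grep -E 'force|pos'; 
python3 -m crank '[[[10,0,0.4,-2,0],[10,0,0,0,0]]]'|grep -E 'force|pos'; 
python3 y.py
```

```text
ee_pos: [0.5087, 0.3062, 0.1508]
ft_force: [4.0, 3.1, -1.6]
ee_pos: [0.5068, 0.306, 0.1505]
ft_force: [4.2, 2.5, -1.3]
up/down/home px [[406.0, 222.0], [403.0, 233.0], [402.0, 236.0]] yellow: [([404.0, 231.0], 94)]
```

```bash

python3 -m crank '[[[10,0,0,2.5,0],[40,0,0,0,0],[40,0,0,0,0],[40,0,-30,0,0],[40,0,-30,0,0]]]' |tail -2
python3 y.py; python3 g.py 537.4 215.1 165 -85.2
```

```text
ft_force: [0.1, 0.6, 0.6]
grip_width: 0.0397
up/down/home px [[406.0, 222.0], [403.0, 233.0], [402.0, 236.0]] yellow: [([403.0, 232.0], 97)]
t24.50 pos [510.9 306.3 215.2] yaw -85.2 F [0.6 0.2 2.9] w 39.6 j7 -0.40
roll -0.0  shift 93.1 50.2 18.7
```

```bash

python3 -m crank '[[[0,31,0,6.2,0],[0,31,0,6.2,0],[0,31,0,6.2,0],[0,0,30,0,0],[0,0,20,0,0]]]' 10|tail -2
python3 -m crank '[[[0,0,0,0,0]]]'|tail -1;  python3 g.py 537.4 215.1 153 -85.2
python3 -m crank '[[[0,0,9,0,0],[0,0,0,0,0]]]'|tail -3;python3 g.py 537.4 215.1 153 -85.2
```

```text
ft_force: [-0.8, 0.2, 0.1]
grip_width: 0.0006
grip_width: 0.0005
t25.25 pos [534.7 214.2 159.2] yaw -85.2 F [-0.  -1.2  0.2] w 0.5 j7 -0.22
roll 0.0  shift -0.6 6.2 2.8
ee_rot: [[0.084, -0.0, 0.996], [-0.996, -0.0, 0.084], [0.0, -1.0, -0.0]]
ft_force: [-0.2, 0.7, -0.9]
grip_width: 0.0004
t25.50 pos [535.7 215.1 151.6] yaw -85.2 F [-0.2  0.7 -0.9] w 0.4 j7 -0.21
roll 0.0  shift 0.1 -1.4 1.7
```

```bash

python3 -m crank '[[[0,0,2,1.6,0],[0,0,0,0,0]]]'|grep -E 'force|pos'
python3 -m crank '[[[0,0,2,0,0],[0,0,0,0,0]]]'|grep -E 'force|pos'
python3 -m crank '[[[0,0,2,0,0],[0,0,0,0,0]]]'|grep -E 'force|pos'; python3 y.py
```

```text
ee_pos: [0.538, 0.2154, 0.1503]
ft_force: [-0.2, -1.1, 3.8]
ee_pos: [0.5378, 0.2153, 0.1481]
ft_force: [0.7, 0.2, 4.9]
ee_pos: [0.5375, 0.2153, 0.1459]
ft_force: [0.4, -0.5, 5.2]
up/down/home px [[406.0, 222.0], [403.0, 233.0], [402.0, 236.0]] yellow: []
```

Sliding in at about 5 N.

```bash

for i in 1; do python3 -m crank '[[[0,0,2,0,0],[0,0,2,0,0]]]'|grep -E 'force|pos'
python3 -m crank '[[[0,0,2,0,0],[0,0,1,0,0]]]'|grep -E 'force|pos'
python3 -m crank '[[[0,0,1,0,0],[0,0,0,0,0]]]'|grep -E 'force|pos'
python3 -m crank '[[[0,0,1,0,0],[0,0,0,0,0]]]'|grep -E 'force|pos'; done
```

```text
ee_pos: [0.5376, 0.2153, 0.1419]
ft_force: [0.1, 0.0, 6.7]
ee_pos: [0.5375, 0.2152, 0.1388]
ft_force: [0.5, -0.3, 5.0]
ee_pos: [0.5374, 0.2152, 0.1377]
ft_force: [-0.1, -0.0, 4.0]
ee_pos: [0.5375, 0.2152, 0.1373]
ft_force: [-1.2, -0.2, 11.0]
```

The pin is home: TCP z 137.3 puts the head top at about 120 mm, with an 11 N hard stop. I'll lift and measure the tilted board and the panels.

```bash

python3 -m crank '[[[0,0,-40,0,0],[0,0,-50,0,0],[60,0,0,0,-10.5],[60,0,0,0,-10.5],[60,0,0,0,-10.5]]]'|tail -1
python3 -m crank '[[[60,0,0,0,-10.5],[60,0,0,0,-10.5],[60,0,0,0,-10.5],[60,0,0,0,-10.5],[60,0,0,0,-10.5]]]'|tail -1
python3 g.py 445 89 120 -10; python3 y.py
cat > pan.py <<'E'
from h import *
im=shot("top"); 
for c in("cream","blue","orange","red"):
  for k in blobs(im,c,150):
    q=panel("top",k)
    if 40<q[1][0]<56 and 70<q[1][1]<90 and q[0][0]<520: print(c,*q)
E
python3 pan.py
python3 - <<'E'
from h import *
a=shot("scene");b=shot("top"); cv2.imwrite("pics/b3.png",cv2.resize(np.vstack([a[130:330,180:500],b[120:320,170:490]])[:,:,::-1],None,fx=1.5,fy=1.5,interpolation=cv2.INTER_CUBIC))
cv2.imwrite("pics/s3.png",a[:,:,::-1]);cv2.imwrite("pics/t3.png",b[:,:,::-1])
E
```

```text
grip_width: 0.0259
grip_width: 0.0602
t28.55 pos [536.8 214.9 226. ] yaw -0.8 F [-0.8  0.2 -0.1] w 60.2 j7 1.09
roll 9.2  shift -68.5 106.0 -139.9
up/down/home px [[406.0, 222.0], [403.0, 233.0], [402.0, 236.0]] yellow: [([403.0, 235.0], 89), ([444.0, 181.0], 24)]
cream [433.3  91.4] [48.1 79.9] 170.2
blue [439.1 -64.5] [47.9 79.7] 171.0
orange [ 425.7 -194.3] [47.9 79.4] 12.7
red [ 300.8 -183.5] [46.1 79.9] 87.7
red [ 435.2 -294.8] [47.8 78.3] 0.1
```

View pics/b3.png

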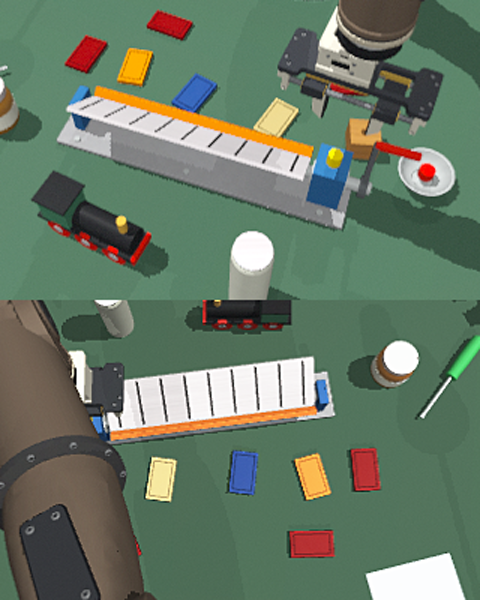

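```bash
cat >> h.py <<'E'
yaw=np.radians(4.8); RX=np.array([np.cos(yaw),np.sin(yaw),0]); RY=np.array([-np.sin(yaw),np.cos(yaw),0])
O=np.array([.5373,.2151,0])-.225*RY
def board(th,s,v,n):  # m
    u=np.cos(th)*RX+[0,0,np.sin(th)]; nn=-np.sin(th)*RX+[0,0,np.cos(th)]
    return O+[0,0,.055]+(s-.012)*u+(.018+n)*nn+v*RY
E
python3 - <<'E'
from h import *
from scipy.optimize import brentq
b=cv2.imread("pics/t3.png"); hsv=cv2.cvtColor(b,cv2.COLOR_BGR2HSV)
print("O",O*1000)
for col in (300,320,340,355,365):
    w=(hsv[130:215,col,1]<60)&(hsv[130:215,col,2]>150); o=(hsv[130:215,col,0]>8)&(hsv[130:215,col,0]<22)&(hsv[130:215,col,1]>170)
    r=130+np.flatnonzero(w)[0]-.5; ro=130+np.flatnonzero(o)[[0,-1]]+[-.5,.5]
    def row(th,s,n):
        V=np.linspace(-.2,.2,81); q=proj("top",[board(th,s,v,n) for v in V]); i=np.argsort(q[:,0]); return np.interp(col,q[i,0],q[i,1])
    T=np.arange(.5,.95,.02)
    f=lambda s,n,rr: round(float(np.interp(0,*zip(*sorted((row(t,s,n)-rr,t) for t in T)))),3)
    print(col,r,ro,"theta from far edge",f(.097,0,r),"ledge top inner",f(0,.016,ro[0]),"pred rows ledge inner/outer/near-low @.7",[round(row(.7,*a),1) for a in((0,.016),(-.01,.016),(-.01,-.0))])
E
```

```text
O [556.12751475  -9.11089333   0.        ]
300 166.5 [200.5 205.5] theta from far edge 0.637 ledge top inner 0.5 pred rows ledge inner/outer/near-low @.7 [np.float64(202.7), np.float64(205.9), np.float64(203.1)]
320 164.5 [197.5 203.5] theta from far edge 0.663 ledge top inner 0.5 pred rows ledge inner/outer/near-low @.7 [np.float64(200.2), np.float64(203.4), np.float64(200.6)]
340 161.5 [195.5 200.5] theta from far edge 0.634 ledge top inner 0.5 pred rows ledge inner/outer/near-low @.7 [np.float64(197.7), np.float64(200.9), np.float64(198.1)]
355 159.5 [193.5 198.5] theta from far edge 0.626 ledge top inner 0.5 pred rows ledge inner/outer/near-low @.7 [np.float64(195.8), np.float64(199.0), np.float64(196.2)]
365 158.5 [192.5 197.5] theta from far edge 0.639 ledge top inner 0.5 pred rows ledge inner/outer/near-low @.7 [np.float64(194.6), np.float64(197.8), np.float64(195.0)]
```

```bash
python3 - <<'E'
from h import *
for f in("scene0","s3"):
    im=cv2.imread(f"pics/{f}.png")[:,:,::-1].copy()
    for k in blobs(im,"red",60):
        p=cen(k)
        if 425<p[0]<460 and 210<p[1]<265:
            c,d=ray("scene",[p]); d=d[0]; 
            for yy in (.310,.314):
                t=(yy-(c-O)@RY)/(d@RY); X=c+t*d-O; a=np.arctan2(X[2]-.055,X@RX); print(f,np.round(p,1),yy,np.round([X@RX*1e3,X[2]*1e3],1),"r %.1f"%(1e3*np.hypot(X[2]-.055,X@RX)),"tilt %.3f"%(a-1.1))
E
```

```text
scene0 [440.3 254.1] 0.31 [ 34.2 134. ] r 86.1 tilt 0.062
scene0 [440.3 254.1] 0.314 [ 12.8 100.3] r 47.1 tilt 0.195
s3 [444.9 230.2] 0.31 [-31.9 129.4] r 81.0 tilt 0.876
s3 [444.9 230.2] 0.314 [-56.2  95.5] r 69.3 tilt 1.417
```

```bash

python3 -m crank '[[[62,0,0,0,9],[62,-23,0,-46.6,0],[62,-23,0,-46.6,0],[62,-23,0,-46.6,0],[62,0,0,0,0]]]' 12|tail -1
python3 g.py 445.1 89.4 20 -9.8
python3 -m crank '[[[62,0,50,0,0],[62,0,50,0,0],[62,0,40,0,0],[62,0,0,0,0]]]' |tail -1
python3 g.py 445.1 89.4 20 -9.8; python3 pan.py|grep cream
```

```text
grip_width: 0.0621
t29.38 pos [442.6  86.6 226.6] yaw -10.6 F [ 0.4  0.3 -0.9] w 62.1 j7 1.09
roll -0.8  shift 2.0 206.6 3.2
grip_width: 0.0618
t29.88 pos [443.2  89.9  84.6] yaw -10.3 F [ 0.6 -0.3  0.5] w 61.8 j7 1.12
roll -0.5  shift 1.9 64.6 -0.2
```

```bash

python3 -m crank '[[[62,1.5,40,0,-0.4],[62,0,18,0,0],[62,0,6,0,0],[62,0,0,0,0]]]' |tail -2
python3 g.py 445.1 89.4 20 -9.8
python3 -m crank '[[[40,0,0,0,0],[40,0,0,0,0],[40,0,0,0,0],[40,0,0,0,0]]]' 12|tail -2
python3 g.py 564.2 121 150 4.8
```

```text
ft_force: [0.6, 0.4, 0.9]
grip_width: 0.0621
t30.43 pos [447.2  89.9  23.7] yaw -9.8 F [0.6 0.4 0.9] w 62.1 j7 1.14
roll 0.0  shift -2.0 3.7 -0.8
ft_force: [-1.2, 0.0, 8.3]
grip_width: 0.0477
t30.93 pos [446.9  89.7  23.4] yaw -9.8 F [-1.2  0.   8.3] w 47.7 j7 1.14
roll -14.6  shift 119.6 -126.6 21.4
```

```bash

python3 -m crank '[[[60,0,0,0,0],[60,0,0,0,0],[60,0,3.5,0,0],[60,0,0,0,0]]]' 12|tail -2
python3 g.py
python3 -m crank '[[[40,0,0,0,0],[40,0,0,0,0],[40,0,0,0,0],[40,0,0,0,0]]]' 12|tail -2
python3 g.py
python3 -m crank '[[[40,0,-30,0,0],[40,0,-50,0,0],[40,0,-50,0,0],[40,0,0,0,-7.3],[40,0,0,0,-7.3]]]' |tail -2
python3 g.py 564.2 121 150 4.8
python3 - <<'E'
from h import *
a=shot("scene"); cv2.imwrite("pics/c4.png",cv2.resize(a[130:280,280:480,::-1],None,fx=3,fy=3,interpolation=cv2.INTER_CUBIC))
E
```

```text
ft_force: [1.0, 0.9, -0.2]
grip_width: 0.06
t31.43 pos [446.   89.4  18.8] yaw -9.8 F [ 1.   0.9 -0.2] w 60.0 j7 1.14
ft_force: [-0.1, -0.8, -0.7]
grip_width: 0.0476
t31.93 pos [446.2  89.5  19.1] yaw -9.8 F [-0.1 -0.8 -0.7] w 47.6 j7 1.14
ft_force: [0.3, -0.3, -1.7]
grip_width: 0.0479
t32.55 pos [446.5  89.6 149.9] yaw 5.1 F [ 0.3 -0.3 -1.7] w 47.9 j7 1.36
roll 0.3  shift 120.0 -0.1 21.4
```

View pics/c4.png

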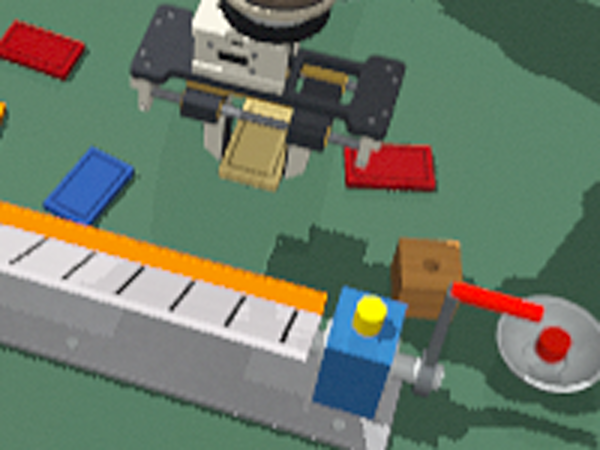

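The cream panel is held level by the gripper. Now I'll bring it over the board.

```bash

python3 -m crank '[[[40,20,-10,7,0],[40,50,0,7,0],[40,50,0,7.4,0],[40,0,0,0,0],[40,0,0,0,0]]]' |tail -2
python3 g.py 564.2 121 140 4.8
```

```text
ft_force: [-0.2, -0.7, -1.4]
grip_width: 0.0478
t33.23 pos [563.1 120.6 158.4] yaw 4.8 F [-0.2 -0.7 -1.4] w 47.8 j7 1.37
roll -0.0  shift 1.1 18.4 0.3
```

```bash

python3 -m crank '[[[40,0,12,0,0],[40,0,5,0,0],[40,0,0,0,0]]]' |grep -E "force|pos"
python3 g.py 564.2 121 136 4.8
python3 -m crank '[[[40,0,3,0,0],[40,0,0,0,0]]]' 3|grep -E "force|pos"
python3 -m crank '[[[40,0,3,0,0],[40,0,0,0,0]]]' 3|grep -E "force|pos"

```

```text
ee_pos: [0.5632, 0.1207, 0.1416]
ft_force: [-0.1, 0.0, 0.2]
t33.60 pos [563.2 120.7 141.6] yaw 4.8 F [-0.1  0.   0.2] w 47.7 j7 1.37
roll 0.0  shift 1.0 5.6 0.2
ee_pos: [0.5639, 0.1209, 0.1391]
ft_force: [-0.1, 0.3, -1.1]
ee_pos: [0.5639, 0.1209, 0.1359]
ft_force: [0.4, 1.1, -1.4]
```

```bash

python3 -m crank '[[[40,0.3,3,0,0],[40,0,0,0,0]]]' |grep -E "force|pos"
python3 -m crank '[[[40,0,3,0,0],[40,0,0,0,0]]]' |grep -E "force|pos"
python3 -m crank '[[[40,0,3,0,0],[40,0,0,0,0]]]' |grep -E "force|pos"
python3 -m crank '[[[40,0,3,0,0],[40,0,0,0,0]]]' |grep -E "force|pos"
python3 - <<'E'
from h import *
a=shot("scene"); cv2.imwrite("pics/c5.png",cv2.resize(a[160:280,320:480,::-1],None,fx=4,fy=4,interpolation=cv2.INTER_CUBIC))
E
```

```text
ee_pos: [0.5642, 0.121, 0.1329]
ft_force: [0.4, -0.5, -0.9]
ee_pos: [0.5643, 0.1209, 0.1299]
ft_force: [0.5, 0.5, -0.1]
ee_pos: [0.5642, 0.121, 0.1269]
ft_force: [-0.3, -0.1, -1.4]
ee_pos: [0.5642, 0.1209, 0.1239]
ft_force: [-0.7, -0.3, -0.6]
```

View pics/c5.png

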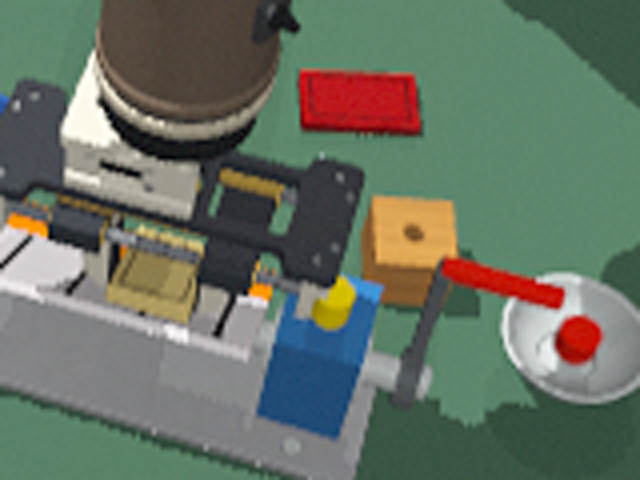

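```bash

python3 -m crank '[[[40,0,2,0,0],[40,0,0,0,0]]]' |grep -E "force|pos"
python3 -m crank '[[[40,0,2,0,0],[40,0,0,0,0]]]' |grep -E "force|pos"
python3 -m crank '[[[40,0,2,0,0],[40,0,0,0,0]]]' |grep -E "force|pos"
```

```text
ee_pos: [0.5642, 0.121, 0.122]
ft_force: [0.1, -0.5, 0.8]
ee_pos: [0.5649, 0.1211, 0.1207]
ft_force: [-0.9, -1.0, 5.1]
ee_pos: [0.5654, 0.1212, 0.1191]
ft_force: [0.2, 0.2, 6.9]
```

```bash

python3 -m crank '[[[58,0,-1,0,0],[58,0,0,0,0],[58,0,0,0,0],[58,0,-30,0,0],[58,0,-50,0,0]]]' 12|tail -2
python3 g.py 450 -66.2 200 -9
python3 - <<'E'
from h import *
a=shot("scene");b=shot("top"); cv2.imwrite("pics/c6.png",cv2.resize(np.hstack([a[160:280,320:480],b[140:260,180:340]])[:,:,::-1],None,fx=2.5,fy=2.5,interpolation=cv2.INTER_CUBIC))
E
```

```text
ft_force: [0.1, 0.1, -0.2]
grip_width: 0.0581
t36.52 pos [563.  120.6 198.3] yaw 4.8 F [ 0.1  0.1 -0.2] w 58.1 j7 1.37
roll 13.8  shift -82.4 -1.7 -202.2
```

View pics/c6.png

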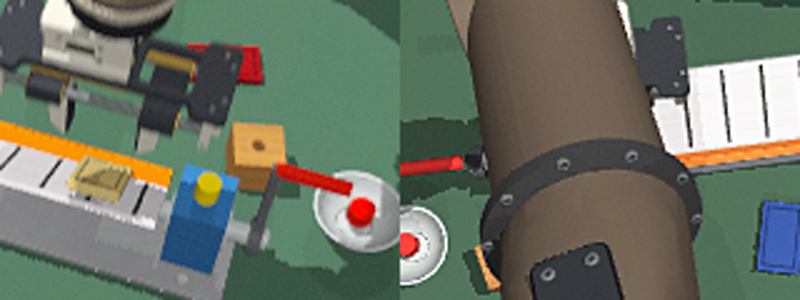

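```bash
cat > chk.py <<'E'
# compare placed panel blob with predicted outlines (flush on ledge), scene & top
import sys
from h import *
c,v=sys.argv[1],float(sys.argv[2])/1000
for n in sys.argv[3:] or["scene"]:
    im=shot(n); e=proj(n,[board(.68,.04,v,.01)])[0]
    ks=[k for k in blobs(im,c,60) if np.hypot(*(np.array(cen(k))-e))<25]
    if not ks: print(n,"none");continue
    k=max(ks,key=cv2.contourArea); q=cv2.approxPolyDP(cv2.convexHull(k),3,True).reshape(-1,2)
    print(n,"seen",np.round(cen(k),1),int(cv2.contourArea(k)),cv2.boundingRect(k),q.tolist())
    for th in(.62,.68,.74):
      for s0 in (0,.01):
        P8=proj(n,[board(th,s0+a,v+b,d) for a in(0,.08) for b in(-.024,.024) for d in(0,.01)]); h=cv2.convexHull(np.float32(P8)); print(th,s0,"pred",np.round(cen(h),1),int(cv2.contourArea(h)),"bb",np.round([*P8.min(0),*np.ptp(P8,0)],1))
E
python3 chk.py cream 129
```

```text
scene seen [359.  231.2] 279 (347, 222, 26, 20) [[372, 228], [366, 241], [347, 235], [354, 222]]
0.62 0 pred [358.9 232.3] 371 bb [345.  221.6  27.4  21.5]
0.62 0.01 pred [358.1 233.8] 381 bb [344.  222.9  27.7  21.8]
0.68 0 pred [359.2 231.4] 330 bb [345.5 221.7  27.   19.6]
0.68 0.01 pred [358.4 232.6] 339 bb [344.6 222.8  27.3  19.9]
0.74 0 pred [359.4 230.5] 288 bb [346.  221.8  26.5  17.7]
0.74 0.01 pred [358.7 231.5] 296 bb [345.1 222.6  26.8  17.9]
```

The cream panel's outline matches "flush on the ledge" to within 1 px. Next is blue.

```bash

python3 -m crank '[[[62,0,0,0,9],[62,-18,0,-50,4.8],[62,-21,0,-50,0],[62,-21,0,-50,0],[62,-21,0,-50,0]]]' 12|tail -1
python3 -m crank '[[[62,0,0,0,0]]]'|tail -1
python3 pan.py; python3 g.py 451.4 -66.5 20 -9
```

```text
grip_width: 0.062
grip_width: 0.0621
red [304.3 176.9] [47.  79.6] 110.2
red [ 435.2 -294.9] [47.6 78.3] 0.1
t37.48 pos [455.7 -67.4 198.4] yaw -9.2 F [ 0.3 -0.1  0. ] w 62.1 j7 1.49
roll -0.2  shift -4.4 178.4 0.3
```

```bash

python3 -m crank '[[[62,-4.2,50,0,0],[62,0,50,0,0],[62,0,50,0,0],[62,0,0,0,0]]]' |tail -1
python3 g.py 451.4 -66.5 19.3 -9
```

```text
grip_width: 0.0619
t37.98 pos [450.5 -64.1  46.1] yaw -8.9 F [-0.3  0.4  0.1] w 61.9 j7 1.55
roll 0.1  shift 1.3 26.8 -2.2
```

```bash

python3 -m crank '[[[62,1.2,15,-2,0],[62,0,11.5,0,0],[62,0,0,0,0],[62,0,0,0,0]]]' |tail -1
python3 g.py 451.4 -66.5 19.3 -9
python3 -m crank '[[[40,0,0,0,0],[40,0,0,0,0],[40,0,0,0,0],[40,0,0,0,0]]]' 12|tail -2
python3 g.py 571.4 35.4 160 4.8
```

```text
grip_width: 0.0617
t38.48 pos [454.2 -67.5  23.2] yaw -9.0 F [ 0.4 -0.3 -0.7] w 61.7 j7 1.57
roll 0.0  shift -3.0 3.9 0.5
ft_force: [-0.3, 0.3, 4.9]
grip_width: 0.0479
t38.98 pos [454.1 -67.5  23. ] yaw -9.0 F [-0.3  0.3  4.9] w 47.9 j7 1.57
roll -13.8  shift 125.5 -137.0 92.7
```

```bash

python3 -m crank '[[[60,0,0,0,0],[60,0,0,0,0],[60,-2.5,3.5,0,0],[60,0,0,0,0]]]' 12|tail -1
python3 g.py
python3 -m crank '[[[40,0,0,0,0],[40,0,0,0,0],[40,0,0,0,0],[40,0,0,0,0]]]' 12|tail -2
python3 g.py
python3 -m crank '[[[40,0,-30,0,0],[40,0,-50,0,0],[40,0,-60,0,0],[40,0,0,0,-7],[40,0,0,0,-6.8]]]' |tail -2
python3 g.py 571.4 35.4 158 4.8
```

```text
grip_width: 0.06
t39.48 pos [450.8 -67.   18.7] yaw -9.0 F [ 0.3 -0.2 -0.5] w 60.0 j7 1.57
ft_force: [0.1, -0.4, -0.3]
grip_width: 0.0478
t39.98 pos [451.4 -67.1  19.2] yaw -9.0 F [ 0.1 -0.4 -0.3] w 47.8 j7 1.57
ft_force: [0.3, 0.7, -1.6]
grip_width: 0.0478
t40.60 pos [451.7 -67.  160.1] yaw 5.1 F [ 0.3  0.7 -1.6] w 47.8 j7 1.74
roll 0.3  shift 127.8 2.1 92.0
```

```bash

python3 -m crank '[[[40,30,0,23,0],[40,49,0,34,0],[40,49,0,34.5,0],[40,0,0,0,0],[40,0,0,0,0]]]' |tail -2
python3 g.py 571.4 35.4 140 4.8
```

```text
ft_force: [-0.9, -0.2, -0.7]
grip_width: 0.0477
t41.23 pos [570.5  34.5 158.5] yaw 4.8 F [-0.9 -0.2 -0.7] w 47.7 j7 1.55
roll 0.0  shift 1.0 18.5 0.9
```

```bash

python3 -m crank '[[[40,0.8,12,0.6,0],[40,0,5,0,0],[40,0,0,0,0]]]' |grep -E "force|pos"
python3 -m crank '[[[40,0,4,0,0],[40,0,4,0,0],[40,0,4,0,0],[40,0,0,0,0]]]' 3|grep -E "force|pos"
python3 -m crank '[[[40,0,3,0,0],[40,0,3,0,0],[40,0,0,0,0]]]' |grep -E "force|pos"
python3 g.py 571.4 35.4 120 4.8
```

```text
ee_pos: [0.5712, 0.035, 0.1415]
ft_force: [-0.0, 0.5, -0.8]
ee_pos: [0.5717, 0.0355, 0.1297]
ft_force: [-0.1, -0.3, -1.4]
ee_pos: [0.5719, 0.0355, 0.1238]
ft_force: [0.5, -0.5, -1.3]
t42.48 pos [571.9  35.5 123.8] yaw 4.8 F [ 0.5 -0.5 -1.3] w 47.9 j7 1.55
roll 0.0  shift -0.5 3.8 -0.1
```

```bash

python3 -m crank '[[[40,0,2,0,0],[40,0,0,0,0]]]' |grep -E "force|pos"
python3 -m crank '[[[40,0,2,0,0],[40,0,0,0,0]]]' |grep -E "force|pos"
python3 -m crank '[[[58,0,-1,0,0],[58,0,0,0,0],[58,0,0,0,0],[58,0,-30,0,0],[58,0,-50,0,0]]]' 12|tail -2
python3 chk.py blue 43; python3 chk.py cream 129|head -1; python3 g.py 437.4 -191.6 200 12.8
```

```text
ee_pos: [0.5719, 0.0356, 0.122]
ft_force: [0.2, 0.2, -1.3]
ee_pos: [0.5719, 0.0355, 0.12]
ft_force: [0.6, -0.7, -0.2]
ft_force: [0.4, -0.0, -0.3]
grip_width: 0.058
scene seen [324.2 221.1] 248 (311, 213, 27, 17) [[337, 218], [329, 229], [311, 224], [320, 213]]
0.62 0 pred [323.7 222.1] 364 bb [309.  212.   29.1  20.3]
0.62 0.01 pred [322.5 223.4] 373 bb [307.6 213.2  29.5  20.6]
0.68 0 pred [323.9 221.2] 325 bb [309.4 212.1  28.7  18.4]
0.68 0.01 pred [322.9 222.3] 334 bb [308.2 213.1  29.1  18.7]
0.74 0 pred [324.2 220.3] 286 bb [309.9 212.2  28.3  16.5]
0.74 0.01 pred [323.2 221.2] 293 bb [308.7 213.   28.7  16.7]
scene seen [360.4 231.9] 224 (346, 222, 27, 20) [[372, 228], [366, 241], [346, 234], [354, 222]]
t43.70 pos [574.8  35.8 206.2] yaw 4.8 F [0.6 0.7 0.1] w 58.1 j7 1.54
roll -8.0  shift -184.4 6.2 -191.3
```

```bash
python3 pan.py
python3 -m crank '[[[62,-25,0,-27,-8],[62,-37,0,-41,0],[62,-37,0,-41,0],[62,-37,0,-41,0],[62,-37,0,-41,0]]]' 12|tail -1
python3 -m crank '[[[62,0,0,0,0],[62,0,0,0,0]]]'|tail -1
python3 g.py 437.4 -191.6 19.3 12.8
```

```text
orange [ 425.6 -194.4] [47.8 79.1] 12.9
red [ 300.8 -183.5] [46.1 79.9] 87.7
red [304.3 176.6] [47.4 81.2] 109.7
red [ 435.2 -294.9] [47.6 78.3] 0.1
grip_width: 0.0622
grip_width: 0.062
t44.62 pos [ 441.3 -185.8  200.5] yaw 12.8 F [-0.2 -0.1  0.8] w 62.0 j7 2.13
roll 0.0  shift -5.1 181.2 -4.8
```

```bash

python3 -m crank '[[[62,-5,50,-4.6,0],[62,0,50,0,0],[62,0,50,0,0],[62,0,0,0,0],[62,0,0,0,0]]]' |tail -1
python3 g.py 437.4 -191.6 19.3 12.8
```

```text
grip_width: 0.0619
t45.25 pos [ 438.6 -191.3   52.2] yaw 12.9 F [ 0.2 -0.2 -0.2] w 61.9 j7 2.20
roll 0.1  shift -1.3 32.9 -0.0
```

```bash

python3 -m crank '[[[62,-1,15,0,0],[62,0,12,0,0],[62,0,5,0,0],[62,0,0,0,0],[62,0,0,0,0]]]' |tail -1
python3 g.py 437.4 -191.6 19.3 12.8
```

```text
grip_width: 0.0618
t45.88 pos [ 436.9 -192.2   19.5] yaw 12.8 F [-0.2  0.3  0.2] w 61.8 j7 2.21
roll 0.0  shift 0.6 0.2 0.4
```

```bash

python3 -m crank '[[[40,0,0,0,0],[40,0,0,0,0],[40,0,0,0,0],[40,0,0,0,0]]]' 12|tail -2
python3 -m crank '[[[40,0,-30,0,0],[40,0,-50,0,0],[40,0,-60,0,0],[40,0,0,0,8],[40,0,0,0,0]]]' |tail -2
python3 g.py 578.6 -50.4 158 4.8
```

```text
ft_force: [-0.7, 0.3, 3.7]
grip_width: 0.0478
ft_force: [0.3, 0.7, -1.2]
grip_width: 0.0479
t47.00 pos [ 436.6 -191.9  159.4] yaw 4.9 F [ 0.3  0.7 -1.2] w 47.9 j7 2.04
roll 0.1  shift 153.4 1.4 129.2
```

```bash

python3 -m crank '[[[40,23,0,20,0],[40,43,0,36,0],[40,43,0,36,0],[40,44,0,37,0],[40,0,0,0,0]]]' |tail -1
python3 -m crank '[[[40,0,0,0,0]]]' |tail -1
python3 g.py 578.6 -50.4 141 4.8
```

```text
grip_width: 0.048
grip_width: 0.048
t47.75 pos [577.1 -50.9 157.7] yaw 5.0 F [-0.5 -0.3 -1.8] w 48.0 j7 1.73
roll 0.2  shift 1.5 16.7 0.4
```

```bash

python3 -m crank '[[[40,1,12,0.4,0],[40,0,5,0,0],[40,0,0,0,0]]]' |grep -E "force|pos"
python3 -m crank '[[[40,0,4,0,0],[40,0,4,0,0],[40,0,4,0,0],[40,0,0,0,0]]]' 3|grep -E "force|pos"
python3 -m crank '[[[40,0,3,0,0],[40,0,3,0,0],[40,0,0,0,0]]]' |grep -E "force|pos"
python3 -m crank '[[[40,0,2,0,0],[40,0,0,0,0]]]' |grep -E "force|pos"
python3 g.py 578.6 -50.4 120 4.8
```

```text
ee_pos: [0.5784, -0.0507, 0.1414]
ft_force: [1.0, 0.5, -0.7]
ee_pos: [0.579, -0.0501, 0.1298]
ft_force: [-0.5, -0.2, -1.1]
ee_pos: [0.579, -0.0501, 0.1239]
ft_force: [-0.8, 0.7, -0.8]
ee_pos: [0.5791, -0.0501, 0.122]
ft_force: [0.5, -0.4, -0.9]
t49.25 pos [579.1 -50.1 122. ] yaw 4.8 F [ 0.5 -0.4 -0.9] w 47.7 j7 1.73
roll 0.0  shift -0.5 2.0 -0.2
```

```bash

python3 -m crank '[[[40,0,2,0,0],[40,0,0,0,0]]]' |grep -E "force|pos"
python3 -m crank '[[[58,0,-1,0,0],[58,0,0,0,0],[58,0,0,0,0],[58,0,-30,0,0],[58,0,-50,0,0]]]' 12|tail -2
python3 - <<'E'
from h import HSV
E
sed -i 's/^c,v=/HSV["orange"]=[((10,120,120),(23,255,255))]\nc,v=/' chk.py
python3 chk.py orange -43; python3 chk.py blue 43|head -1; python3 pan.py; python3 g.py 447.2 -294.9 200 0
```

```text
ee_pos: [0.579, -0.0501, 0.12]
ft_force: [0.5, -0.1, -1.3]
ft_force: [0.9, -0.1, 0.4]
grip_width: 0.0582
scene seen [307.5 209.6] 1068 (243, 187, 146, 48) [[243, 189], [388, 228], [387, 234], [284, 217], [243, 193]]
0.62 0 pred [289.7 212.2] 357 bb [274.2 202.7  30.7  19.1]
0.62 0.01 pred [288.2 213.5] 366 bb [272.6 203.8  31.1  19.4]
0.68 0 pred [290.  211.4] 321 bb [274.7 202.8  30.4  17.3]
0.68 0.01 pred [288.6 212.4] 329 bb [273.1 203.7  30.7  17.5]
0.74 0 pred [290.3 210.5] 283 bb [275.2 203.   30.   15.3]
0.74 0.01 pred [288.9 211.3] 290 bb [273.6 203.6  30.4  15.6]
scene seen [324.1 221.1] 249 (311, 213, 27, 17) [[337, 218], [329, 229], [311, 224], [320, 213]]
red [304.2 177. ] [47.  79.9] 110.2
red [ 435.2 -294.9] [47.6 78.3] 0.1
t50.27 pos [580.9 -50.2 203.8] yaw 4.8 F [-1.1  0.1 -0.8] w 57.8 j7 1.72
roll 4.8  shift -133.7 3.8 -244.7
```

```bash

python3 -m crank '[[[62,-27,0,-45,4.8],[62,-27,0,-50,0],[62,-27,0,-50,0],[62,-26,0,-50,0],[62,-26,0,-50,0]]]' 12|tail -1
python3 -m crank '[[[62,0,0,0,0],[62,0,0,0,0]]]'|tail -1
python3 pan.py; python3 g.py 447.2 -294.9 19.3 0
```

```text
grip_width: 0.0615
grip_width: 0.0618
red [ 300.8 -183.5] [46.1 79.9] 87.7
red [304.3 176.4] [47.  78.8] 110.0
t51.20 pos [ 450.6 -295.9  200.4] yaw 0.1 F [ 1.2 -0.1 -0.2] w 62.2 j7 2.16
roll 0.1  shift -3.4 181.1 1.0
```

```bash

python3 -m crank '[[[62,-3.2,50,1,0],[62,0,50,0,0],[62,0,50,0,0],[62,0,0,0,0],[62,0,0,0,0]]]' |tail -1
python3 g.py 447.2 -294.9 19.3 0
python3 - <<'E'
from h import *
im=shot("scene"); print([(panel("scene",k)) for k in blobs(im,"red",80) if np.hypot(*(np.array(cen(k))-(237,166)))<30])
E
```

```text
grip_width: 0.0622
t51.83 pos [ 448.1 -296.    52.3] yaw 0.1 F [0.3 0.2 0.2] w 62.2 j7 2.23
roll 0.1  shift -0.9 33.0 1.1
[(array([ 445.6, -292.7]), array([50.5, 65.2]), np.float32(1.6))]
```

```bash

python3 -m crank '[[[62,-0.8,15,1,0],[62,0,12,0,0],[62,0,5.5,0,0],[62,0,0,0,0],[62,0,0,0,0]]]' |tail -1
python3 g.py 447.2 -294.9 19.3 0
python3 -m crank '[[[40,0,0,0,0],[40,0,0,0,0],[40,0,0,0,0],[40,0,0,0,0]]]' 12|tail -2
python3 -m crank '[[[40,0,-30,0,0],[40,0,-50,0,0],[40,0,-60,0,0],[40,0,0,0,-4.8],[40,0,0,0,0]]]' |tail -2
python3 g.py 585.8 -136 158 4.8
```

```text
grip_width: 0.0619
t52.50 pos [ 446.2 -295.4   18.7] yaw 0.0 F [ 0.1 -0.1 -0. ] w 61.9 j7 2.24
roll 0.0  shift 1.0 -0.6 0.5
ft_force: [-0.6, 0.6, 2.6]
grip_width: 0.0478
ft_force: [0.4, -0.2, -2.8]
grip_width: 0.048
t53.62 pos [ 446.1 -295.2  158.9] yaw 4.8 F [ 0.4 -0.2 -2.8] w 48.0 j7 2.26
roll 0.0  shift 152.5 0.9 147.0
```

```bash

python3 -m crank '[[[40,23,0,25,0],[40,43,0,40,0],[40,43,0,41,0],[40,43.5,0,41,0],[40,0,0,0,0]]]' |tail -1
python3 -m crank '[[[40,0,0,0,0]]]' |tail -1
python3 g.py 585.8 -136 141 4.8
```

```text
grip_width: 0.0481
grip_width: 0.0479
t54.38 pos [ 584.7 -136.2  157.3] yaw 4.8 F [-0.  -0.8 -1.1] w 47.9 j7 1.90
roll -0.0  shift 1.1 16.3 0.1
```

```bash

python3 -m crank '[[[40,0.8,12,0,0],[40,0,5,0,0],[40,0,0,0,0]]]' |grep -E "force|pos"
python3 -m crank '[[[40,0,4,0,0],[40,0,4,0,0],[40,0,4,0,0],[40,0,0,0,0]]]' 3|grep -E "force|pos"
python3 -m crank '[[[40,0,3,0,0],[40,0,3,0,0],[40,0,0,0,0]]]' |grep -E "force|pos"
python3 -m crank '[[[40,0,2,0,0],[40,0,0,0,0]]]' |grep -E "force|pos"
python3 -m crank '[[[40,0,2,0,0],[40,0,0,0,0]]]' |grep -E "force|pos"
```

```text
ee_pos: [0.5857, -0.1366, 0.1409]
ft_force: [-0.1, 0.6, -1.0]
ee_pos: [0.5863, -0.1358, 0.1292]
ft_force: [-0.1, 0.8, -2.2]
ee_pos: [0.5864, -0.1359, 0.1233]
ft_force: [-0.5, -0.3, -1.4]
ee_pos: [0.5865, -0.136, 0.1215]
ft_force: [-0.5, 0.9, -0.3]
ee_pos: [0.5866, -0.136, 0.1196]
ft_force: [0.3, 0.5, -0.7]
```

Release, lift, then back the arm away to the left at height for a full check.

```bash

python3 -m crank '[[[58,0,-1,0,0],[58,0,0,0,0],[58,0,0,0,0],[58,0,-30,0,0],[58,0,-50,0,0]]]' 12|tail -2
python3 -m crank '[[[58,-50,-20,0,0],[58,-60,0,-20,0],[58,-60,0,-40,0],[58,-40,0,-40,0],[58,0,0,-40,0]]]' |tail -2
python3 -m crank '[[[58,0,0,-40,0],[58,0,0,-40,0],[58,0,0,-40,0],[58,0,0,0,0]]]' |tail -2
python3 g.py
python3 chk.py red -129 scene; python3 chk.py orange -43|head -1; python3 chk.py blue 43|head -1;python3 chk.py cream 129|head -1; python3 y.py; python3 pan.py
python3 - <<'E'
from h import *
a=shot("scene");b=shot("top"); cv2.imwrite("pics/f1.png",cv2.resize(a[160:310,200:460,::-1],None,fx=3,fy=3,interpolation=cv2.INTER_CUBIC))
cv2.imwrite("pics/f2.png",cv2.resize(b[80:280,170:450,::-1],None,fx=2.8,fy=2.8,interpolation=cv2.INTER_CUBIC))
E
```

```text
ft_force: [0.6, -0.2, 0.3]
grip_width: 0.0577
ft_force: [1.9, -0.2, -0.2]
grip_width: 0.0579
ft_force: [-0.6, 0.7, -0.4]
grip_width: 0.0578
t57.88 pos [ 406.5 -409.6  220.5] yaw 4.6 F [-0.6  0.7 -0.4] w 57.8 j7 2.49
scene seen [257.7 201.7] 235 (243, 195, 30, 15) [[272, 199], [260, 209], [243, 204], [256, 195]]
0.62 0 pred [256.8 202.7] 351 bb [240.7 193.8  32.1  18. ]
0.62 0.01 pred [255.1 203.8] 360 bb [238.8 194.8  32.5  18.3]
0.68 0 pred [257.2 201.9] 316 bb [241.2 193.9  31.9  16.2]
0.68 0.01 pred [255.5 202.8] 324 bb [239.3 194.7  32.3  16.4]
0.74 0 pred [257.5 201.1] 280 bb [241.6 194.   31.6  14.3]
0.74 0.01 pred [255.9 201.7] 288 bb [239.8 194.6  32.   14.5]
scene seen [309.7 210.2] 1017 (243, 187, 146, 48) [[243, 189], [385, 226], [387, 234], [284, 217], [243, 193]]
scene seen [324.2 221.1] 247 (311, 213, 27, 17) [[337, 218], [329, 229], [311, 224], [320, 213]]
scene seen [359.  231.1] 275 (347, 222, 26, 19) [[372, 228], [366, 240], [347, 235], [354, 222]]
up/down/home px [[406.0, 222.0], [403.0, 233.0], [402.0, 236.0]] yellow: [([403.0, 235.0], 91)]
red [ 300.8 -183.5] [46.1 79.9] 87.7
red [304.3 177.1] [47.8 79.4] 111.0
```

View pics/f1.png

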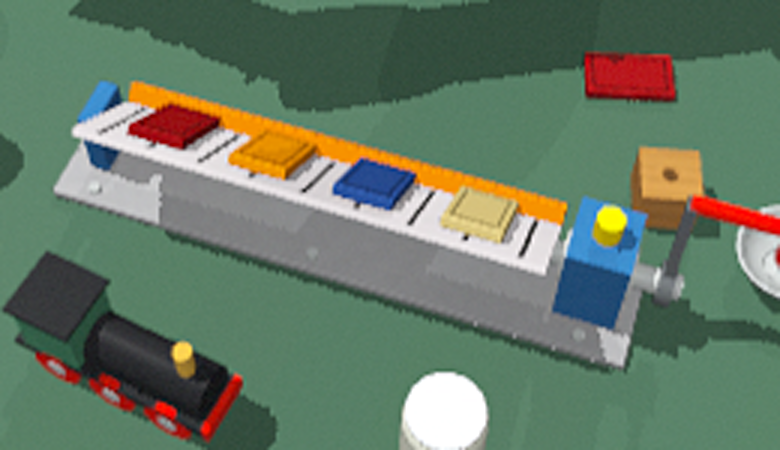

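View pics/f2.png

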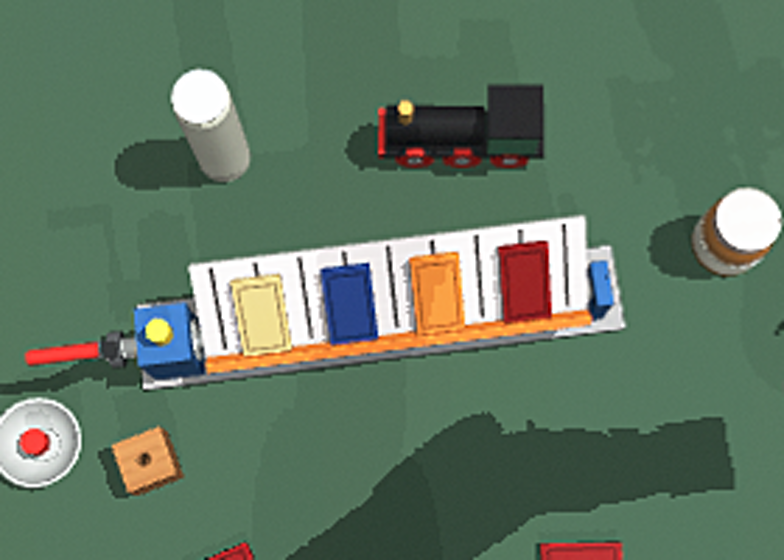

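Both views show all four panels on the board, the pin down, the cap in the dish, and the locomotive, jar and can untouched. I'll check numerically that the short edges really sit on the ledge.

```bash
python3 - <<'E'
from h import *
b=shot("top"); cv2.imwrite("pics/f3.png",cv2.resize(b[160:220,240:380,::-1],None,fx=5.5,fy=5.5,interpolation=cv2.INTER_CUBIC))
hsv=cv2.cvtColor(b,cv2.COLOR_RGB2HSV)
for c,v in(("cream",.129),("blue",.043),("orange",-.043),("red",-.129)):
    for s0 in(0,.003,.006,.01):
        print(c,s0,"near/far top-edge px",*[np.round(proj("top",board(.68,s0+a,v,.01))[0],1) for a in(0,.08)],"ledge inner top",np.round(proj("top",board(.68,0,v,.016))[0],1)) if s0 in(0,.006) else 0
    x=int(round(proj("top",board(.68,.04,v,.01))[0][0])); x0=[int(round(proj("top",board(.68,a,v,.01))[0][0])) for a in (0,.08)]
    e=proj("top",board(.68,.0,v,.01))[0]; print([ (int(r),*hsv[r,int(round(e[0]))].tolist()) for r in range(int(e[1])-4,int(e[1])+6)])
E
```

```text
cream 0 near/far top-edge px [265.1 205.9] [260.6 179.6] ledge inner top [265.1 206.9]
cream 0.006 near/far top-edge px [264.8 204. ] [260.3 177.5] ledge inner top [265.1 206.9]
[(201, 24, 97, 241), (202, 24, 97, 243), (203, 24, 101, 241), (204, 21, 104, 167), (205, 26, 92, 246), (206, 12, 201, 165), (207, 14, 197, 254), (208, 15, 186, 255), (209, 14, 191, 255), (210, 13, 175, 255)]
blue 0 near/far top-edge px [296.2 202. ] [292.7 175.6] ledge inner top [296.3 203. ]
blue 0.006 near/far top-edge px [296.  200.1] [292.5 173.5] ledge inner top [296.3 203. ]
[(197, 112, 173, 136), (198, 112, 182, 136), (199, 112, 176, 132), (200, 109, 193, 90), (201, 115, 158, 142), (202, 10, 157, 171), (203, 15, 198, 255), (204, 13, 194, 252), (205, 13, 197, 251), (206, 13, 175, 244)]
orange 0 near/far top-edge px [327.2 198.1] [324.7 171.6] ledge inner top [327.5 199.1]
orange 0.006 near/far top-edge px [327.1 196.2] [324.6 169.6] ledge inner top [327.5 199.1]
[(194, 15, 185, 251), (195, 15, 187, 252), (196, 12, 195, 194), (197, 16, 183, 255), (198, 13, 196, 233), (199, 13, 194, 241), (200, 15, 184, 255), (201, 15, 191, 255), (202, 18, 177, 255), (203, 105, 56, 140)]
red 0 near/far top-edge px [358.2 194.2] [356.7 167.7] ledge inner top [358.6 195.2]
red 0.006 near/far top-edge px [358.1 192.3] [356.5 165.6] ledge inner top [358.6 195.2]
[(190, 0, 192, 158), (191, 179, 201, 152), (192, 0, 193, 103), (193, 179, 202, 154), (194, 7, 201, 155), (195, 12, 200, 241), (196, 15, 187, 255), (197, 16, 190, 255), (198, 18, 176, 255), (199, 105, 58, 141)]
```

View pics/f3.png

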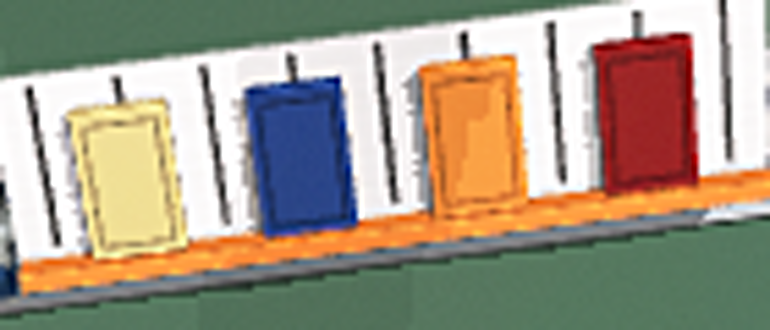

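In the crop, all four panels meet the orange ledge with no white gap, on the predicted rows (206, 202, 198, 194). I'm handing the job in.

```bash
python3 -c "
from plant import ctrl
print(ctrl.hand_in()); print(ctrl.observe()['clock'])"
```

```text
the job is handed in; nothing more can be done
None
the job is handed in; nothing more can be done
```

The rack is set up and handed in, about 58 s into the 210 s allowed.

**What I did:** I pulled the red cap and put it in the dish. I stood the pin in the bore before cranking, so that it would drop when the cross-hole came under it, then cranked the board up. It dropped by a tilt of about 0.64 rad. I took the board on to about 0.7 and pushed the pin home: about 5–7 N, then a hard stop at 11 N. All four panels were there, so I leaned them side by side on the board. For panel1 I used the farthest of the three red plates; the other two stayed where they were.

**Last checks:**
- **Pin:** its head was within 1 px of the fully-home position.
- **Panels:** each short edge meets the ledge with no gap in the top view. In the scene view, the red, blue and cream outlines matched a panel lying flat on the board. Orange could not be checked that way because its colour merges with the ledge, but it looks the same in the close-up.
- **Other things:** the cap is in the dish, and the locomotive, jar and can look undisturbed. The arm was well clear at the end, and I saw no panel knocked aside.

**One disagreement:** estimates of the board's tilt differed. The far edge in the top view gave about 0.64, the handle about 0.70–0.73. I placed the panels for 0.68, and they ended up flat and against the ledge.

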